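Spread oak cubes on the toasting tray

TASK

Pull the hopper's lever to swing its trap-door bottom open so that all seven oak cubes drop into the scoop below, then push the lever back until the trap is shut and slide the bolt fully home to lock it. Pick up the scoop with all the cubes in it and shake them out evenly along the steel tray: all seven in the tray, at least one in each of its four bays, none lying on top of another. Put the empty scoop back flat on the table under the hopper, roughly centred, leaving the trap bolted and the other things on the table where they are.

Things in the scene. Friction and masses are not known exactly. Their poses are not given: they have to be found in the camera images.
- hopper: square steel hopper, open on top, 74 x 74 mm, rim at 200 mm, fixed on a plywood stand whose two cheeks (y = +-69 mm, 8 mm thick, x = -45 to 45 mm, 140 mm high) make a tunnel 130 mm wide, open towards the robot; a stop board 45 mm high at x = 84 mm shuts its far end. Origin on the table under the hopper's centre, x through the tunnel away from the robot. The hopper's skirt ends 78 mm above the table
- trap (a joint): trap-door bottom of the hopper with its side lever, one piece, hinged along the hopper's y axis at the far (+x) lower edge: 0 = shut, lever upright; 1.4 rad = fully open, door hanging down, lever leaning towards the hopper's -x side (the robot). Opens by pulling the lever to -x; a stiff hinge (about 0.15 N m, 1.5 N at the handle) holds it where it is left
- lever_grip (a point): middle of the lever's handle: a horizontal black rod 14 mm in diameter sticking out 50 mm along the hopper's -y beyond the lever arm, 112 mm to the hopper's -y side (towards the tray) and 245 mm above the table when shut; 115 mm from the hinge line, about which it swings in the hopper's x-z plane
- trap_hinge (a point): point on the trap's hinge line in the plane of swing of lever_grip; hopper frame (33, -112, 130) mm; fixed, axes as the hopper's
- bolt (a joint): locking bolt on the hopper's rim: 0 = drawn back (as found), 0.035 m = fully home, when its end stands across the front of the lever; slides along the hopper's -y, 1.5 N of friction
- bolt_knob (a point): the bolt's upright round steel knob, 16 mm in diameter, from 213 to 251 mm above the table; this point is on its axis 234 mm above the table, in the hopper frame at x = 19.5 mm, y = 0 when drawn
- scoop_grip (a point): grip centre of the scoop's wooden handle: bar 18 mm wide (y), 22 mm high, lying along the scoop's x (pointing at the spout), 41 mm above the scoop's underside; the bar runs from 36 mm behind this point (its free end) to 50 mm ahead (the rear wall)
- scoop: polished aluminium shaker scoop, 0.16 kg, under the hopper, handle towards the robot. Origin on its underside at the bowl's centre, x to the spout, z up. Bowl 86 mm wide inside (y), x = -43 to 20 mm, walls 58 mm high, open on top; then it narrows to an open spout 76 mm wide ending at x = 71 mm. Floor 3 mm thick. Handle centre at x = -96, z = 41 mm. Found 3 to 9 mm beyond the hopper's centre; ends with its origin within 35 mm of it
- scoop_bowl (a point): point amid the scoop's bowl, scoop frame (10, 0, 25) mm; every cube inside the scoop has its centre within 68 mm of it
- scoop_spout (a point): middle of the spout's lower lip, at scoop x = 71 mm, on the floor, 167 mm ahead of the handle's grip centre; axes as the scoop's. Oak starts to slide in the scoop at a nose-down tilt of about 22 degrees; shaking frees cubes that jam
- tray: fixed steel tray, 180 mm (x) by 360 mm (y) outside, rim 24 mm high, walls and floor 3 mm, origin at the centre of its underside. Three low ribs (5 mm high) at y = -89, 0 and +89 mm part it into four bays along y
- cube0: one of seven alike oak cubes, 22 mm, 11 g, at first stacked in the hopper; origin at its centre
- cube1: one of seven alike oak cubes, 22 mm, 11 g, at first stacked in the hopper; origin at its centre
- cube2: one of seven alike oak cubes, 22 mm, 11 g, at first stacked in the hopper; origin at its centre
- cube3: one of seven alike oak cubes, 22 mm, 11 g, at first stacked in the hopper; origin at its centre
- cube4: one of seven alike oak cubes, 22 mm, 11 g, at first stacked in the hopper; origin at its centre
- cube5: one of seven alike oak cubes, 22 mm, 11 g, at first stacked in the hopper; origin at its centre
- cube6: one of seven alike oak cubes, 22 mm, 11 g, at first stacked in the hopper; origin at its centre
- mug: white mug on the table, bystander
- tumbler: glass tumbler, 100 mm high, bystander
- growler: amber bottle, 200 mm high, bystander
- jar: closed glass jar, 70 mm across, 100 mm high, bystander beside the amber bottle
- spoon: wooden spoon lying on the table, bystander
Things that resemble listed ones, but are neither listed nor needed, are in the scene too. What is meant by the hopper is not blue, and is the larger of those in its own colour.

How it is judged:
On the way, in this order (a step that is already met when the one before it is completed fails the run):
1. the trap is swung open and all seven cubes lie in the scoop (value of joint trap above 0.8 rad and distance between each of cube0, cube1, cube2, cube3, cube4, cube5, cube6 and scoop_bowl below 0.068 m), for 0.2 s.
2. the trap is shut again and its bolt slid home (value of joint trap below 0.08 rad and value of joint bolt above 0.025 m), for 0.2 s.
3. the scoop is lifted out with all seven cubes in it (height (world z) of scoop above 0.04 m and distance between each of cube0, cube1, cube2, cube3, cube4, cube5, cube6 and scoop_bowl below 0.068 m), for 0.1 s.
4. all seven cubes are in the tray in one layer, at least one in each bay, while the scoop is still up (height (world z) of scoop above 0.02 m and x of cube0 in the frame of tray between -0.09 and 0.09 m and x of cube1 in the frame of tray between -0.09 and 0.09 m and x of cube2 in the frame of tray between -0.09 and 0.09 m and x of cube3 in the frame of tray between -0.09 and 0.09 m and x of cube4 in the frame of tray between -0.09 and 0.09 m and x of cube5 in the frame of tray between -0.09 and 0.09 m and x of cube6 in the frame of tray between -0.09 and 0.09 m and y of cube0 in the frame of tray between -0.18 and 0.18 m and y of cube1 in the frame of tray between -0.18 and 0.18 m and y of cube2 in the frame of tray between -0.18 and 0.18 m and y of cube3 in the frame of tray between -0.18 and 0.18 m and y of cube4 in the frame of tray between -0.18 and 0.18 m and y of cube5 in the frame of tray between -0.18 and 0.18 m and y of cube6 in the frame of tray between -0.18 and 0.18 m and z of cube0 in the frame of tray between 0 and 0.029 m and z of cube1 in the frame of tray between 0 and 0.029 m and z of cube2 in the frame of tray between 0 and 0.029 m and z of cube3 in the frame of tray between 0 and 0.029 m and z of cube4 in the frame of tray between 0 and 0.029 m and z of cube5 in the frame of tray between 0 and 0.029 m and z of cube6 in the frame of tray between 0 and 0.029 m and y of any of cube0, cube1, cube2, cube3, cube4, cube5, cube6 in the frame of tray below -0.089 m and (y of cube0 in the frame of tray between -0.089 and 0 m or y of cube1 in the frame of tray between -0.089 and 0 m or y of cube2 in the frame of tray between -0.089 and 0 m or y of cube3 in the frame of tray between -0.089 and 0 m or y of cube4 in the frame of tray between -0.089 and 0 m or y of cube5 in the frame of tray between -0.089 and 0 m or y of cube6 in the frame of tray between -0.089 and 0 m) and (y of cube0 in the frame of tray between 0 and 0.089 m or y of cube1 in the frame of tray between 0 and 0.089 m or y of cube2 in the frame of tray between 0 and 0.089 m or y of cube3 in the frame of tray between 0 and 0.089 m or y of cube4 in the frame of tray between 0 and 0.089 m or y of cube5 in the frame of tray between 0 and 0.089 m or y of cube6 in the frame of tray between 0 and 0.089 m) and y of any of cube0, cube1, cube2, cube3, cube4, cube5, cube6 in the frame of tray above 0.089 m), for 0.2 s.
At the end, for the whole second after the job is handed in: all seven cubes at rest in the tray, none on another (centres under 29 mm above its underside), at least one per bay; trap under 0.08 rad, bolt at least 25 of its 35 mm home; the scoop released, flat on the table (within 6 mm, 0.08 rad), its origin within 35 mm of the hopper's (all of step 2 and x of cube0 in the frame of tray between -0.09 and 0.09 m and x of cube1 in the frame of tray between -0.09 and 0.09 m and x of cube2 in the frame of tray between -0.09 and 0.09 m and x of cube3 in the frame of tray between -0.09 and 0.09 m and x of cube4 in the frame of tray between -0.09 and 0.09 m and x of cube5 in the frame of tray between -0.09 and 0.09 m and x of cube6 in the frame of tray between -0.09 and 0.09 m and y of cube0 in the frame of tray between -0.18 and 0.18 m and y of cube1 in the frame of tray between -0.18 and 0.18 m and y of cube2 in the frame of tray between -0.18 and 0.18 m and y of cube3 in the frame of tray between -0.18 and 0.18 m and y of cube4 in the frame of tray between -0.18 and 0.18 m and y of cube5 in the frame of tray between -0.18 and 0.18 m and y of cube6 in the frame of tray between -0.18 and 0.18 m and z of cube0 in the frame of tray between 0 and 0.029 m and z of cube1 in the frame of tray between 0 and 0.029 m and z of cube2 in the frame of tray between 0 and 0.029 m and z of cube3 in the frame of tray between 0 and 0.029 m and z of cube4 in the frame of tray between 0 and 0.029 m and z of cube5 in the frame of tray between 0 and 0.029 m and z of cube6 in the frame of tray between 0 and 0.029 m and y of any of cube0, cube1, cube2, cube3, cube4, cube5, cube6 in the frame of tray below -0.089 m and (y of cube0 in the frame of tray between -0.089 and 0 m or y of cube1 in the frame of tray between -0.089 and 0 m or y of cube2 in the frame of tray between -0.089 and 0 m or y of cube3 in the frame of tray between -0.089 and 0 m or y of cube4 in the frame of tray between -0.089 and 0 m or y of cube5 in the frame of tray between -0.089 and 0 m or y of cube6 in the frame of tray between -0.089 and 0 m) and (y of cube0 in the frame of tray between 0 and 0.089 m or y of cube1 in the frame of tray between 0 and 0.089 m or y of cube2 in the frame of tray between 0 and 0.089 m or y of cube3 in the frame of tray between 0 and 0.089 m or y of cube4 in the frame of tray between 0 and 0.089 m or y of cube5 in the frame of tray between 0 and 0.089 m or y of cube6 in the frame of tray between 0 and 0.089 m) and y of any of cube0, cube1, cube2, cube3, cube4, cube5, cube6 in the frame of tray above 0.089 m and linear speed of each of cube0, cube1, cube2, cube3, cube4, cube5, cube6, scoop below 0.02 m/s and height (world z) of scoop below 0.006 m and angle between scoop's own z axis and vertical below 0.08 rad and horizontal distance between scoop and hopper below 0.035 m); the robot touches nothing.
It fails at once if the mug is shifted by more than 40 mm (distance of mug from where it was at the start of the episode above 0.04 m).
It fails at once if the tumbler is shifted by more than 40 mm (distance of tumbler from where it was at the start of the episode above 0.04 m).
It fails at once if the growler is shifted by more than 40 mm (distance of growler from where it was at the start of the episode above 0.04 m).
It fails at once if the jar is shifted by more than 40 mm (distance of jar from where it was at the start of the episode above 0.04 m).
It fails at once if the spoon is shifted by more than 40 mm (distance of spoon from where it was at the start of the episode above 0.04 m).
It also fails if it takes over 72 s, if anything falls off the work surface, if the arm or the gripper's body presses on something with over 40 N, if the wrist force passes 120 N, or if a joint passes its speed limit or range.

ROBOT

A 6-joint arm with a two-finger parallel gripper is mounted at the origin on the work surface. World frame = base frame: x ahead of the robot, y to its left, z up, the work surface at z = 0. Lengths are in m, angles in rad, forces in N, time in s.
With the tool pointing down it reaches from about 0.375 to 0.75 m from the base axis. Payload 9 kg.
Tool frame: the origin (TCP) lies midway between the tips of the shut fingers; the grasp point (between the pads) lies 19 mm behind it; y points along the fingers, x is the direction in which the jaws open and shut, and the axes are right-handed (so a half turn about y gives the same grasp; the last joint's range is limited). The gripper opens to 85 mm and grips with 20 to 120 N. Pads are 22 mm wide; open, the fingers measure 114 mm over their backs; the gripper's body (76 mm by 85 mm) begins 54 mm behind the grasp point. The pads swing forward as they close: fully open they stand 13 mm farther back than shut.
Start: joints at [-1.409, 0.104, 0.097, 1.564, 0, 1.353], TCP at [0.222, -0.557, 0.2] pointing down, gripper open.
Joint ranges: [-2.99, 2.99], [-0.84, 1.86], [-1.1, 1.16], [-1.84, 2.11], [-1.51, 1.56], [-3.14, 3.14]. Speed limits (rad/s): [2.22, 2.22, 2.57, 3.14, 3.14, 3.14].

INTERFACE

Orientations are given as [roll, pitch, yaw] about the fixed x, y, z axes, in that order (R = Rz(yaw) Ry(pitch) Rx(roll)).
In Python, from station import read_state, optics, job gives the robot as it stands. The module is installed in compiled form; this text tells all that it offers.
- The arm moves only by the shell command python3 -m crank 'ROWS' [OPENING] [FORCE]. ROWS is JSON, a list of rows, each an object of numbers: "tx", "ty", "tz": the shift along the tool's x, y, z in mm; "turn": the turn about the tool's y in units of 10 degrees (1.0 is 10 degrees). In form: [{"tx": .., "ty": .., "tz": .., "turn": ..}, ...]. A call has 1 to 8 rows; each row shifts and turns the commanded pose from where the row before left it, along the tool's axes as they then stand; what a row does not reach is not made up. A row lasts 1/8 s, in which the tool goes at most 62.5 mm and 10.7 degrees, less where a joint would pass 70% of its speed; a pose out of reach is approached as far as the arm can. A call with a gripper value outside its range is refused whole. OPENING is the closure, from -1 (fully open) to 1 (shut), set as the call begins (- or left out, the last holds). The fingers move at their own pace and stop on an object; FORCE is the grip in N (left out, the last holds). Time passes only in rows, so rows that do not move let the fingers close. It gives the time, the measured TCP pose, the force and the opening at its end, in the units of the state.
- read_state(): the state, without advancing time (a new reading comes with each control period).
- optics.snapshot(name): name is "scene" or "top"; returns the picture (384x512x3 uint8, red, green, blue); there is no depth.
- optics.camera_info(name): a dict with "vfov" (degrees; the focal length in pixels is half the picture's height over the tangent of half this angle, whatever the lens; pixels are square), "cx", "cy" (the principal point, pixels), "R" (3x3) and "t" (3): a world point X has camera coordinates R X + t. Camera axes: x right, y down, z forward; pixel columns grow to the right and rows downward; lengths in m; the calibration is good to about 2 mm. A picture is of the moment at which its call begins. camera_info takes no time and is no camera call.
- job.finish_job(): hands the job in, once; it reports no verdict.
The state is a dict: "clock": time; "qpos": joint angles; "joint_vel": joint speeds; "effort": joint torques, N m; "position": TCP position; "tool_rot": TCP orientation; "ft_force": force on the tool from outside, world axes, zero at the start; "wrist_torque": the same for the moment, N m; "gripper_width": finger opening in m.
Only numpy, scipy, OpenCV 4.12 (cv2) and the standard library are available. Lean on these libraries where they do the work, as an engineer would, in place of code of your own. Each camera call takes 0.05 s, during which the arm holds its last target. There are 200 camera calls.

## Working session

There is one attempt and no reset: what is moved stays moved. The work goes in short steps, Python scripts to look and compute and a shell command to move; the robot and the scene stay as the last step left them, time stands still between calls to the robot, and variables do not carry over. Pictures are saved under pics/ and viewed, about 8 in all and at most 12, crops included, and the job is handed in when it is done.

```bash
mkdir -p pics
python3 - <<'E'
from station import read_state, optics, job
import cv2,json
for n in ("scene","top"):
    im=optics.snapshot(n); cv2.imwrite(f"pics/{n}0.png",im[:,:,::-1])
    c=optics.camera_info(n); print(n,{k:(v.tolist() if hasattr(v,'tolist') else v) for k,v in c.items()})
a=cv2.imread("pics/scene0.png");b=cv2.imread("pics/top0.png")
for n,i in(("scene",a),("top",b)): cv2.imwrite(f"pics/{n}0b.png",cv2.resize(i,(800,600),interpolation=cv2.INTER_CUBIC))
s=read_state();print(s)
E
```

```text
scene {'vfov': 46.42314539240185, 'cx': 258.2688556237631, 'cy': 189.9089509335715, 'R': [[-0.37338183195656593, 0.9276492805163734, -0.007267731572703019], [0.6034033128868104, 0.2369062856534718, -0.7614327638177236], [-0.7046207842250897, -0.28869053357415403, -0.6482031519999648]], 't': [0.09409788902513855, -0.2174124178556709, 1.6990579730467115]}
top {'vfov': 56.25957082506004, 'cx': 252.1109932464874, 'cy': 194.804610434458, 'R': [[-0.016060657077913647, -0.9996728617880356, 0.019905393709870423], [-0.987915061461533, 0.012796022124720292, -0.1544671264549185], [0.15416188449704998, -0.022145681798105783, -0.98779738921806]], 't': [0.11934851887121135, 0.5333910760966569, 0.967742622723849]}
{'clock': 0.1, 'qpos': array([-1.40867866e+00,  1.04642936e-01,  9.65834493e-02,  1.56389524e+00,
       -7.94149360e-06,  1.35309277e+00]), 'joint_vel': array([-1.07249484e-03, -2.81691336e-03,  1.64383079e-03,  9.28248569e-05,
       -1.00422676e-03,  2.26310412e-04]), 'effort': array([ 5.44834358e-03, -5.58205533e+01,  5.04720354e+01,  1.33298148e-02,
       -3.44270438e-04,  2.23661324e-06]), 'position': array([ 0.22240446, -0.55691549,  0.19961818]), 'tool_rot': array([-1.57055388e+00,  1.13277574e-03, -1.19097496e+00]), 'ft_force': array([-0.11733731,  0.4264393 , -0.3359486 ]), 'wrist_torque': array([0.05417107, 0.02869525, 0.01791615]), 'gripper_width': 0.08549539565195606}
```

View pics/scene0b.png

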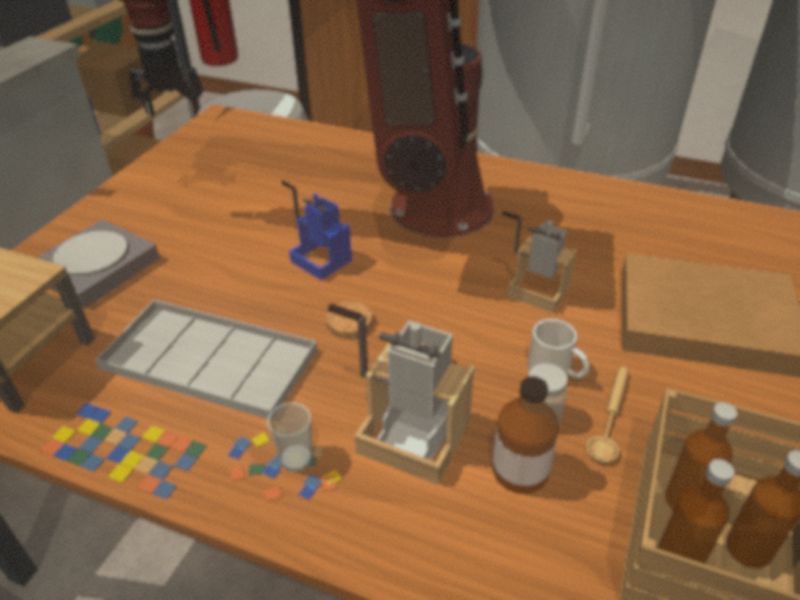

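View pics/top0b.png

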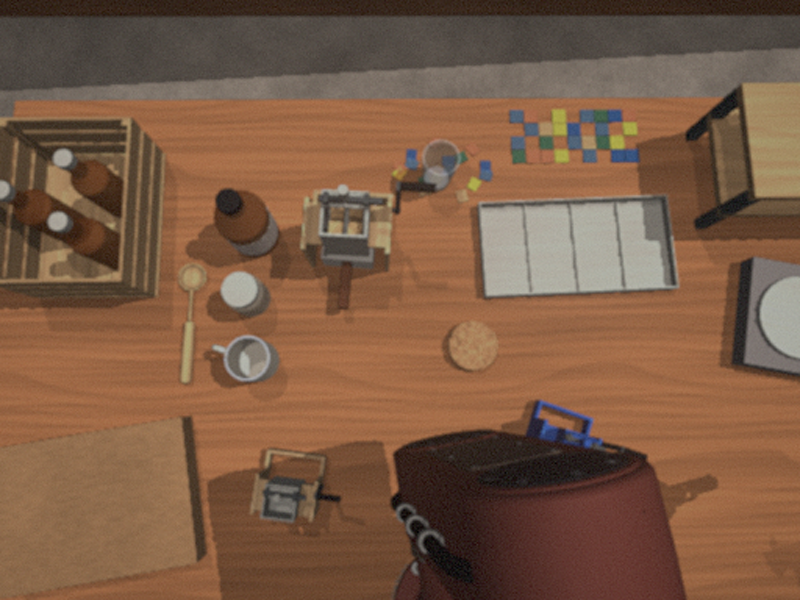

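The large grey hopper is at (345,230) in the 800x600 top view, tumbler (437,165) close to the lever handle (415,187), tray at (577,247). The growler and jar are to the left. I'll enlarge the hopper region in both views.

```bash
cat > h.py <<'E'
import numpy as np,cv2
from station import read_state, optics, job
def C(n):
    c=optics.camera_info(n); f=192/np.tan(np.radians(c["vfov"])/2)
    return np.array(c["R"]),np.array(c["t"]),f,c["cx"],c["cy"]
def proj(n,X):
    R,t,f,cx,cy=C(n); p=np.atleast_2d(X)@R.T+t; return np.c_[f*p[:,0]/p[:,2]+cx,f*p[:,1]/p[:,2]+cy]
def ray(n,uv,z):
    R,t,f,cx,cy=C(n); o=-R.T@t; d=R.T@np.array([(uv[0]-cx)/f,(uv[1]-cy)/f,1]); return o+d*(z-o[2])/d[2]
def crop(n,im,x0,y0,w,h,s):
    return cv2.resize(im[y0:y0+h,x0:x0+w],None,fx=s,fy=s,interpolation=cv2.INTER_CUBIC)
def snap(n,out,x0=0,y0=0,w=512,h=384,s=1.5):
    im=optics.snapshot(n)[:,:,::-1]; cv2.imwrite("pics/"+out,crop(n,im,x0,y0,w,h,s)); return im
E
python3 - <<'E'
from h import *
a=cv2.imread("pics/scene0.png");b=cv2.imread("pics/top0.png")
A=crop("s",a,195,180,120,130,4.5);B=crop("t",b,180,95,120,110,4.5)
h=max(A.shape[0],B.shape[0]); o=np.zeros((585,0+540+0,3),np.uint8)
cv2.imwrite("pics/cA.png",np.hstack([cv2.resize(A,(400,433)),cv2.resize(B,(400,367)) if 0 else cv2.copyMakeBorder(cv2.resize(B,(400,367)),0,66,0,0,0)]))
# top full 800 px -> 512: tray corners
for p in [(480,203),(668,197),(676,287),(486,297)]: print(ray("top",np.array(p)*.64,0.024))
E
```

```text
[ 0.72887539 -0.05412677  0.024     ]
[ 0.73746759 -0.41323836  0.024     ]
[ 0.56343493 -0.41215432  0.024     ]
[ 0.54912753 -0.05801667  0.024     ]
```

View pics/cA.png

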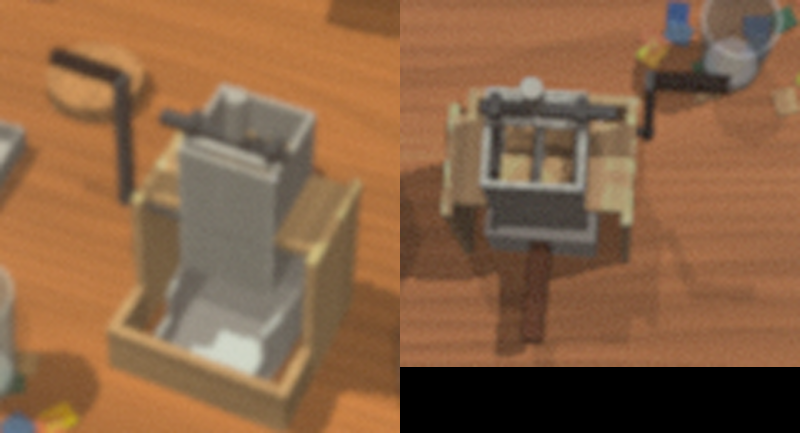

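The scene crop shows the hopper, its lever upright, and the handle ending at (52,57). The top crop shows the rim corners at (484,187) and (587,187), the knob at (531,87) and the handle at 648-728. Next I fit the hopper pose.

Run:
```python
from h import *
from scipy.optimize import least_squares
sc=[((52,57),(33,-137,245)),((122,80),(33,-87,245)),((180,148),(37,-37,200)),((270,165),(37,37,200)),((313,118),(-37,37,200)),((222,88),(-37,-37,200)),((358,183),(-45,73,140)),((310,250),(45,73,140))]
tp=[((484,187),(-37,37,200)),((587,187),(-37,-37,200)),((531,87),(19.5,0,251)),((728,85),(33,-137,245)),((648,80),(33,-87,245)),((630,222),(-45,-73,140)),((445,212),(-45,73,140))]
def w(q,P): c,s=np.cos(q[2]),np.sin(q[2]); P=np.array(P)/1e3; return np.c_[q[0]+c*P[:,0]-s*P[:,1],q[1]+s*P[:,0]+c*P[:,1],P[:,2]]
def res(q,full=0):
    r=[]
    for n,L,o in(("scene",sc,(195,180,0)),("top",tp,(180,95,400))):
        uv=np.array([((p[0]-o[2])/3.3333+o[0],p[1]/3.3333+o[1]) for p,_ in L]); r.append(proj(n,w(q,[x for _,x in L]))-uv)
    r=np.vstack(r); return r if full else r.ravel()
q=least_squares(res,[.68,.17,0],loss="soft_l1",x_scale=[.01,.01,.05]).x
print(q);print(res(q,1).round(1).tolist())
for k,p in dict(grip=(33,-112,245),knob=(19.5,0,234),knobhome=(19.5,-35,234),scoop0=(6,0,0),handle=(-90,0,41)).items(): print(k,w(q,[p]).round(4), )
# bystanders, approx at table/heights (800px -> .64)
for k,p,z in [("tumbler",(440,158),.1),("growler cap",(228,200),.2),("jar",(238,290),.1),("mug",(250,357),.09)]: print(k,ray("top",np.array(p)*.64,z).round(3))
# handle end/handle front in top crop
for p in [(534,342),(539,250)]: print(ray("top",((p[0]-400)/3.333+180,p[1]/3.333+95),.052).round(4))
```

```text
[ 0.6536367   0.18964228 -0.06708308]
[[-0.8, -0.0], [-3.1, -0.8], [-1.4, 0.4], [0.7, 5.1], [0.4, -1.1], [-0.3, -1.0], [0.8, -0.5], [1.0, 4.8], [-1.3, -0.7], [-1.4, 1.0], [0.1, 0.1], [0.8, -0.6], [3.2, -0.3], [0.2, 0.7], [-1.3, 0.6]]
grip [[0.6791 0.0757 0.245 ]]
knob [[0.6731 0.1883 0.234 ]]
knobhome [[0.6707 0.1534 0.234 ]]
scoop0 [[0.6596 0.1892 0.    ]]
handle [[0.5638 0.1957 0.041 ]]
tumbler [0.786 0.027 0.1  ]
growler cap [0.677 0.369 0.2  ]
jar [0.554 0.375 0.1  ]
mug [0.441 0.355 0.09 ]
[0.5265 0.2002 0.052 ]
[0.6046 0.1958 0.052 ]
```

```bash
cat >> h.py <<'E'
HQ=np.array([0.6536,0.1896,-0.067])
def hop(p): c,s=np.cos(HQ[2]),np.sin(HQ[2]); return np.array([HQ[0]+(c*p[0]-s*p[1])/1e3,HQ[1]+(s*p[0]+c*p[1])/1e3,p[2]/1e3])
def plan(*tg,start=None):
    """tg: (x,y,z m,yaw,nrows)"""
    if start is None:
        s=read_state(); start=(*s["position"],s["tool_rot"][2])
    p=np.array(start[:3],float);y=start[3]
    for *g,yaw,n in tg:
        dy=-np.degrees((yaw-y+np.pi)%(2*np.pi)-np.pi)/10; g=np.array(g); st=(g-p)/n; R=[]
        for i in range(n):
            c,s_=np.cos(y),np.sin(y)
            R.append({k:round(float(v),2 if k=="turn" else 1) for k,v in dict(tx=1e3*(c*st[0]+s_*st[1]),ty=-1e3*st[2],tz=1e3*(-s_*st[0]+c*st[1]),turn=dy/n).items()}); y-=np.radians(10*dy/n)
        p=g; print(g.round(3),R)
E
python3 - <<'E'
from h import *
g=hop((33,-112,0)); print(g)
plan((0.222,-.557,.31,-1.191,2),(g[0]-.0,g[1],.31,-.067,14),(g[0],g[1],.229,-.067,3))
E
```

```text
[0.67902757 0.07564194 0.        ]
[ 0.222 -0.557  0.31 ] [{'tx': -0.0, 'ty': -55.2, 'tz': -0.2, 'turn': 0.0}, {'tx': -0.0, 'ty': -55.2, 'tz': -0.2, 'turn': 0.0}]
[0.679 0.076 0.31 ] [{'tx': -29.9, 'ty': -0.0, 'tz': 47.1, 'turn': -0.46}, {'tx': -26.0, 'ty': -0.0, 'tz': 49.3, 'turn': -0.46}, {'tx': -22.0, 'ty': -0.0, 'tz': 51.2, 'turn': -0.46}, {'tx': -17.8, 'ty': -0.0, 'tz': 52.8, 'turn': -0.46}, {'tx': -13.5, 'ty': -0.0, 'tz': 54.1, 'turn': -0.46}, {'tx': -9.1, 'ty': -0.0, 'tz': 55.0, 'turn': -0.46}, {'tx': -4.7, 'ty': -0.0, 'tz': 55.6, 'turn': -0.46}, {'tx': -0.2, 'ty': -0.0, 'tz': 55.7, 'turn': -0.46}, {'tx': 4.3, 'ty': -0.0, 'tz': 55.6, 'turn': -0.46}, {'tx': 8.7, 'ty': -0.0, 'tz': 55.1, 'turn': -0.46}, {'tx': 13.1, 'ty': -0.0, 'tz': 54.2, 'turn': -0.46}, {'tx': 17.4, 'ty': -0.0, 'tz': 53.0, 'turn': -0.46}, {'tx': 21.6, 'ty': -0.0, 'tz': 51.4, 'turn': -0.46}, {'tx': 25.7, 'ty': -0.0, 'tz': 49.5, 'turn': -0.46}]
[0.679 0.076 0.229] [{'tx': 0.0, 'ty': 27.0, 'tz': 0.0, 'turn': -0.0}, {'tx': 0.0, 'ty': 27.0, 'tz': 0.0, 'turn': -0.0}, {'tx': 0.0, 'ty': 27.0, 'tz': 0.0, 'turn': -0.0}]
```

```bash
python3 -m crank '[{"ty":-55},{"ty":-55},{"tx":-30,"tz":47,"turn":-0.46},{"tx":-26,"tz":49,"turn":-0.46},{"tx":-22,"tz":51,"turn":-0.46},{"tx":-18,"tz":53,"turn":-0.46},{"tx":-13.5,"tz":54,"turn":-0.46},{"tx":-9,"tz":55,"turn":-0.46}]' 0.2
python3 -m crank '[{"tx":-5,"tz":55.5,"turn":-0.46},{"tz":55.7,"turn":-0.46},{"tx":4,"tz":55.6,"turn":-0.46},{"tx":9,"tz":55,"turn":-0.46},{"tx":13,"tz":54,"turn":-0.46},{"tx":17.5,"tz":53,"turn":-0.46},{"tx":21.5,"tz":51.5,"turn":-0.46},{"tx":25.5,"tz":49.5,"turn":-0.46}]'
python3 -m crank '[{}]'
python3 -c "
from h import *
plan((*hop((33,-112,310))[:2],.30,-.067,1))"
```

```text
[0.679 0.076 0.3  ] [{'tx': -418.2, 'ty': -100.4, 'tz': 658.6, 'turn': -6.44}]invalid input at $[0]: expected keys tx, ty, tz, turn
invalid input at $[0]: expected keys tx, ty, tz, turn
invalid input at $[0]: expected keys tx, ty, tz, turn
```

All four keys are needed in each row.

```bash
python3 -m crank '[{"tx":0,"ty":-55,"tz":0,"turn":0},{"tx":0,"ty":-55,"tz":0,"turn":0},{"tx":-30,"ty":0,"tz":47,"turn":-0.46},{"tx":-26,"ty":0,"tz":49,"turn":-0.46},{"tx":-22,"ty":0,"tz":51,"turn":-0.46},{"tx":-18,"ty":0,"tz":53,"turn":-0.46},{"tx":-13.5,"ty":0,"tz":54,"turn":-0.46},{"tx":-9,"ty":0,"tz":55,"turn":-0.46}]' 0.2
python3 -m crank '[{"tx":-5,"ty":0,"tz":55.5,"turn":-0.46},{"tx":0,"ty":0,"tz":55.7,"turn":-0.46},{"tx":4,"ty":0,"tz":55.6,"turn":-0.46},{"tx":9,"ty":0,"tz":55,"turn":-0.46},{"tx":13,"ty":0,"tz":54,"turn":-0.46},{"tx":17.5,"ty":0,"tz":53,"turn":-0.46},{"tx":21.5,"ty":0,"tz":51.5,"turn":-0.46},{"tx":25.5,"ty":0,"tz":49.5,"turn":-0.46}]'
python3 -m crank '[{"tx":0,"ty":0,"tz":0,"turn":0}]'
python3 -c "
from h import *
plan((*hop((33,-112,310))[:2],.30,-.067,1))"
```

```text
clock: 1.1
position: [0.4184, -0.2844, 0.31]
tool_rot: [-1.571, 0.0, -0.707]
ft_force: [0.6, -0.1, -0.3]
gripper_width: 0.0341
clock: 2.1
position: [0.6791, 0.0772, 0.3099]
tool_rot: [-1.571, 0.0, -0.064]
ft_force: [1.2, -0.3, 0.6]
gripper_width: 0.0342
clock: 2.22
position: [0.6793, 0.0788, 0.3064]
tool_rot: [-1.57, 0.005, -0.062]
ft_force: [-0.4, -1.1, -0.6]
gripper_width: 0.0341
[0.679 0.076 0.3  ] [{'tx': -0.1, 'ty': 6.4, 'tz': -3.1, 'turn': 0.03}]
```

```bash
python3 -m crank '[{"tx":0,"ty":27,"tz":-1,"turn":0},{"tx":0,"ty":27,"tz":-1,"turn":0},{"tx":0,"ty":25,"tz":0,"turn":0}]'
python3 - <<'E'
from h import *
t=optics.snapshot("top")[:,:,::-1];s=optics.snapshot("scene")[:,:,::-1]
cv2.imwrite("pics/lev.png",np.hstack([crop("s",s,195,150,120,130,3.3),crop("t",t,180,85,120,130,3.3)]))
# arc plan (rows relative): theta 0->1.3
P=[(-115*np.sin(a),115*np.cos(a)) for a in np.linspace(0,1.35,11)]
print(np.diff(P,axis=0).round(1))
E
```

```text
clock: 2.6
position: [0.6777, 0.0727, 0.2304]
tool_rot: [-1.571, 0.0, -0.068]
ft_force: [-0.2, 0.0, 0.5]
gripper_width: 0.0342
[[-15.5  -1. ]
 [-15.2  -3.1]
 [-14.6  -5.1]
 [-13.8  -7.1]
 [-12.7  -8.9]
 [-11.4 -10.5]
 [ -9.9 -11.9]
 [ -8.2 -13.2]
 [ -6.4 -14.1]
 [ -4.4 -14.9]]
```

View pics/lev.png

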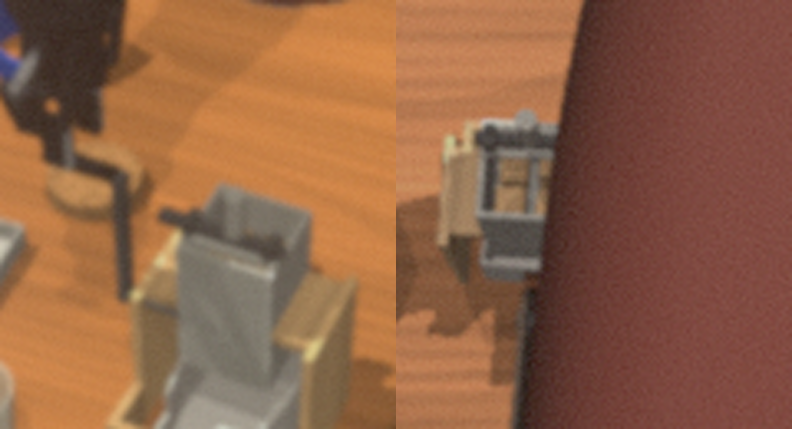

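The fingers straddle the handle rod near its middle. Now I pull the lever along its arc.

```bash
python3 -m crank '[{"tx":-10,"ty":0,"tz":0,"turn":0},{"tx":-15.5,"ty":1,"tz":0,"turn":0},{"tx":-15,"ty":3,"tz":0,"turn":0},{"tx":-14.5,"ty":5,"tz":0,"turn":0},{"tx":-14,"ty":7,"tz":0,"turn":0},{"tx":-12.5,"ty":9,"tz":0,"turn":0}]' 
python3 -m crank '[{"tx":-11.5,"ty":10.5,"tz":0,"turn":0},{"tx":-10,"ty":12,"tz":0,"turn":0},{"tx":-8,"ty":13,"tz":0,"turn":0},{"tx":-6.5,"ty":14,"tz":0,"turn":0},{"tx":-4,"ty":12,"tz":0,"turn":0},{"tx":0,"ty":0,"tz":0,"turn":0}]'
python3 - <<'E'
from h import *
t=optics.snapshot("top")[:,:,::-1];s=optics.snapshot("scene")[:,:,::-1]
cv2.imwrite("pics/lev2.png",np.hstack([crop("s",s,195,170,120,130,3.3),crop("t",t,180,85,120,130,3.3)]))
E
```

```text
clock: 3.45
position: [0.5968, 0.0785, 0.2079]
tool_rot: [-1.571, -0.002, -0.068]
ft_force: [0.2, -0.8, 0.1]
gripper_width: 0.0339
clock: 4.2
position: [0.5565, 0.0814, 0.1446]
tool_rot: [-1.571, 0.001, -0.067]
ft_force: [0.2, -0.8, 0.4]
gripper_width: 0.0341
```

View pics/lev2.png

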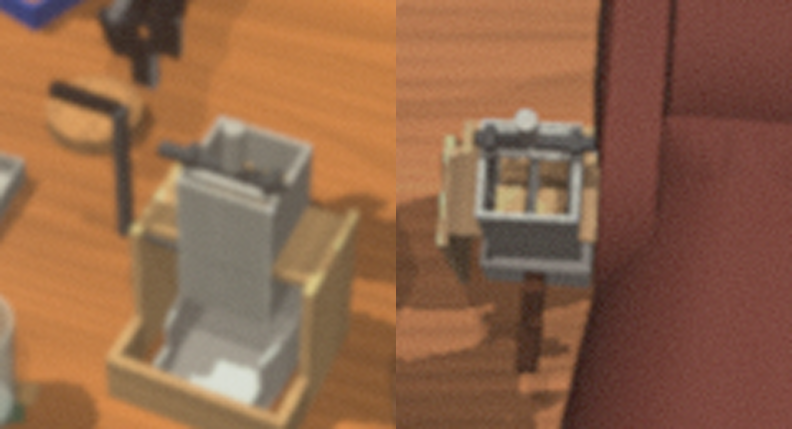

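The lever did not move: the half-open tips stand further back and passed just above the rod. I go back and take it about 16 mm deeper.

```bash
python3 -m crank '[{"tx":0,"ty":-55,"tz":0,"turn":0},{"tx":0,"ty":-55,"tz":0,"turn":0},{"tx":10,"ty":-45,"tz":0,"turn":0},{"tx":55,"ty":0,"tz":0,"turn":0},{"tx":57,"ty":0,"tz":-1,"turn":0},{"tx":0,"ty":30,"tz":0,"turn":0},{"tx":0,"ty":30,"tz":0,"turn":0},{"tx":0,"ty":27,"tz":0,"turn":0}]'
python3 -m crank '[{"tx":-5,"ty":0,"tz":0,"turn":0},{"tx":-8,"ty":0,"tz":0,"turn":0},{"tx":-8,"ty":0,"tz":0,"turn":0}]'
```

```text
clock: 5.3
position: [0.6747, 0.0727, 0.2124]
tool_rot: [-1.571, -0.0, -0.067]
ft_force: [-0.4, -0.1, -0.5]
gripper_width: 0.0343
clock: 5.68
position: [0.6534, 0.0742, 0.2154]
tool_rot: [-1.571, -0.003, -0.067]
ft_force: [2.2, 0.5, 0.2]
gripper_width: 0.0344
```

```bash
python3 -m crank '[{"tx":-15,"ty":2,"tz":0,"turn":0},{"tx":-15,"ty":4,"tz":0,"turn":0},{"tx":-14,"ty":6,"tz":0,"turn":0},{"tx":-13,"ty":8,"tz":0,"turn":0},{"tx":-12,"ty":9.5,"tz":0,"turn":0},{"tx":-11,"ty":11,"tz":0,"turn":0},{"tx":-9,"ty":12.5,"tz":0,"turn":0},{"tx":-8,"ty":13,"tz":0,"turn":0}]' 
python3 -m crank '[{"tx":-6,"ty":10,"tz":0,"turn":0},{"tx":-4,"ty":8,"tz":0,"turn":0},{"tx":0,"ty":0,"tz":0,"turn":0},{"tx":0,"ty":0,"tz":0,"turn":0}]'
python3 - <<'E'
from h import *
t=optics.snapshot("top")[:,:,::-1];s=optics.snapshot("scene")[:,:,::-1]
cv2.imwrite("pics/lev3.png",np.hstack([crop("s",s,195,170,120,130,3.3),crop("t",t,180,85,120,130,3.3)]))
E
```

```text
clock: 6.68
position: [0.5564, 0.0807, 0.1486]
tool_rot: [-1.571, -0.003, -0.067]
ft_force: [0.4, 0.8, 1.0]
gripper_width: 0.0344
clock: 7.18
position: [0.5466, 0.0814, 0.1296]
tool_rot: [-1.571, -0.0, -0.067]
ft_force: [0.4, 0.0, 0.3]
gripper_width: 0.0343
```

View pics/lev3.png

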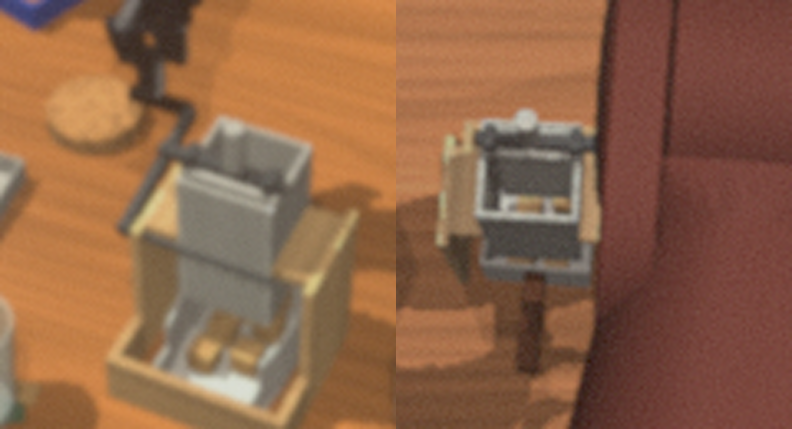

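The trap is open and cubes lie in the scoop. I check the lever angle by projecting it: the arm end is at crop (185,115), i.e. pixel (251,205).

Run:
```python
from h import *
for th in (0,.6,.8,1,1.1,1.2,1.3,1.4):
    u=proj("scene",[hop((33-115*np.sin(th),y,130+115*np.cos(th))) for y in(-85,-137)]); print(th,((u-[195,170])*3.3).round(0).tolist())
s=cv2.imread("pics/lev3.png"); cv2.imwrite("pics/bowl.png",cv2.resize(s[260:429,100:360],None,fx=3,fy=3,interpolation=cv2.INTER_CUBIC))
```

```text
0 [[113.0, 110.0], [49.0, 89.0]]
0.6 [[157.0, 77.0], [95.0, 58.0]]
0.8 [[168.0, 78.0], [107.0, 59.0]]
1 [[177.0, 85.0], [117.0, 66.0]]
1.1 [[181.0, 90.0], [121.0, 71.0]]
1.2 [[184.0, 97.0], [125.0, 78.0]]
1.3 [[186.0, 104.0], [128.0, 86.0]]
1.4 [[188.0, 113.0], [130.0, 94.0]]
```

Observed arm end matches 1.4 rad, fully open. For closing I use the shut fingers as a pusher from the -x side.

```bash
python3 -m crank '[{"tx":0,"ty":-55,"tz":0,"turn":0},{"tx":-45,"ty":0,"tz":0,"turn":0}]'
python3 -m crank '[{"tx":0,"ty":0,"tz":0,"turn":0},{"tx":0,"ty":0,"tz":0,"turn":0},{"tx":0,"ty":30,"tz":0,"turn":0},{"tx":0,"ty":25,"tz":0,"turn":0},{"tx":15,"ty":0,"tz":0,"turn":0},{"tx":15,"ty":0,"tz":0,"turn":0}]' 1
python3 - <<'E'
from h import *
s=read_state();c,q=np.cos(HQ[2]),np.sin(HQ[2]);d=s["position"][:2]-HQ[:2]
print(1e3*np.array([c*d[0]+q*d[1],-q*d[0]+c*d[1]]))
P=[(33-115*np.sin(a)-21.5,130+115*np.cos(a)-20) for a in np.linspace(1.4,0,11)];print(P[0],np.diff(P,axis=0).round(1).tolist())
E
```

```text
clock: 7.52
position: [0.5055, 0.0837, 0.1893]
tool_rot: [-1.571, -0.008, -0.068]
ft_force: [-0.2, -0.4, 1.1]
gripper_width: 0.0339
clock: 8.28
position: [0.5322, 0.0822, 0.1285]
tool_rot: [-1.571, 0.001, -0.067]
ft_force: [0.2, 0.7, -0.8]
gripper_width: 0.0002
[-113.97321898 -115.24544684]
(np.float64(-101.82671894867292), np.float64(129.5462214335277)) [[3.8, 15.6], [6.0, 14.9], [8.0, 14.0], [9.9, 12.7], [11.5, 11.2], [13.0, 9.5], [14.2, 7.6], [15.1, 5.5], [15.7, 3.4], [16.0, 1.1]]
```

View pics/bowl.png

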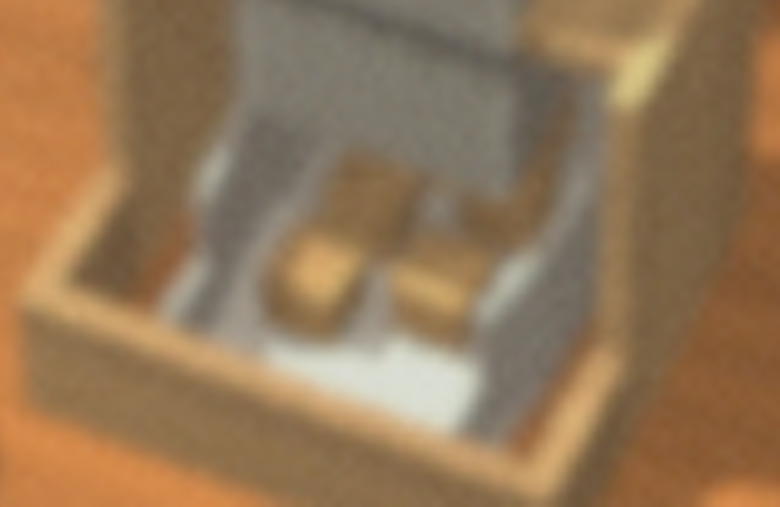

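Two columns of cubes lie in the bowl, back from the spout. I push the lever shut.

```bash
python3 -m crank '[{"tx":14,"ty":-8,"tz":0,"turn":0},{"tx":7,"ty":-15,"tz":0,"turn":0},{"tx":8,"ty":-14,"tz":0,"turn":0},{"tx":10,"ty":-12.5,"tz":0,"turn":0},{"tx":11.5,"ty":-11,"tz":0,"turn":0},{"tx":13,"ty":-9.5,"tz":0,"turn":0},{"tx":14,"ty":-7.5,"tz":0,"turn":0},{"tx":15,"ty":-5.5,"tz":0,"turn":0}]'
python3 -m crank '[{"tx":14,"ty":-3,"tz":0,"turn":0},{"tx":10,"ty":-1,"tz":0,"turn":0},{"tx":5,"ty":0,"tz":0,"turn":0}]'
python3 -m crank '[{"tx":4,"ty":0,"tz":0,"turn":0}]'
```

```text
clock: 9.28
position: [0.625, 0.076, 0.212]
tool_rot: [-1.571, 0.0, -0.067]
ft_force: [-0.3, -0.2, -0.2]
gripper_width: 0.0002
clock: 9.65
position: [0.6535, 0.074, 0.2154]
tool_rot: [-1.571, 0.001, -0.067]
ft_force: [1.0, 0.6, -1.6]
gripper_width: 0.0
clock: 9.78
position: [0.657, 0.0739, 0.2157]
tool_rot: [-1.571, 0.001, -0.067]
ft_force: [-1.1, 0.9, -0.8]
gripper_width: 0.0001
```

```bash
for i in 1 2 3; do python3 -m crank '[{"tx":3,"ty":0,"tz":0,"turn":0}]' | sed -n '2p;4p'; done
python3 - <<'E'
from h import *
t=optics.snapshot("top")[:,:,::-1];s=optics.snapshot("scene")[:,:,::-1]
cv2.imwrite("pics/lev4.png",np.hstack([crop("s",s,195,150,120,130,3.3),crop("t",t,180,85,120,130,3.3)]))
E
```

```text
position: [0.6598, 0.0738, 0.2161]
ft_force: [0.2, -0.5, 0.4]
position: [0.6627, 0.0737, 0.2163]
ft_force: [-0.2, -0.4, 0.4]
position: [0.6657, 0.0734, 0.2164]
ft_force: [-0.3, -0.8, 0.2]
```

View pics/lev4.png

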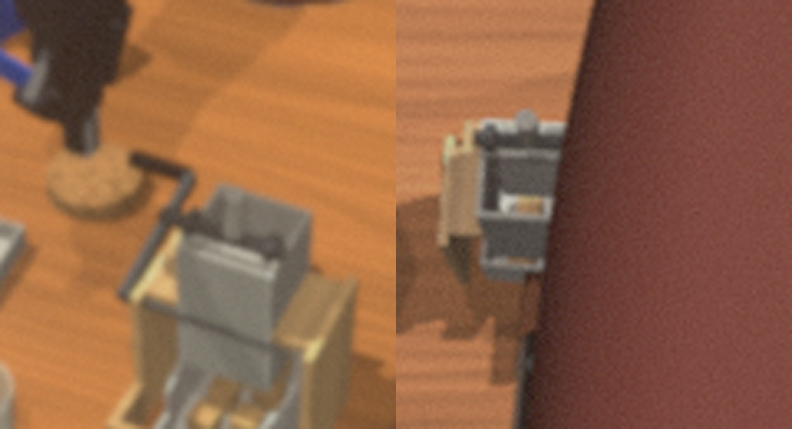

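The lever stayed open: the tapering fingertips rode over the rod. I repeat from behind it, deeper, and keep the tips well below the rod.

```bash
python3 -m crank '[{"tx":-50,"ty":-5,"tz":0,"turn":0},{"tx":-50,"ty":0,"tz":0,"turn":0},{"tx":-50,"ty":0,"tz":0,"turn":0},{"tx":0,"ty":55,"tz":0,"turn":0},{"tx":0,"ty":53,"tz":2,"turn":0},{"tx":10,"ty":0,"tz":0,"turn":0},{"tx":10,"ty":0,"tz":0,"turn":0}]'
for i in 1 2 3 4 5; do python3 -m crank '[{"tx":4,"ty":0,"tz":0,"turn":0}]' | sed -n '2p;4p'; done
```

```text
clock: 11.12
position: [0.5382, 0.0839, 0.1159]
tool_rot: [-1.571, -0.003, -0.067]
ft_force: [0.5, 0.4, 0.6]
gripper_width: -0.0001
position: [0.543, 0.0834, 0.1164]
ft_force: [0.8, 0.3, -0.9]
position: [0.5457, 0.0833, 0.1151]
ft_force: [-0.0, 0.2, 0.1]
position: [0.5471, 0.0831, 0.1138]
ft_force: [-15.4, -1.0, 4.3]
position: [0.5471, 0.083, 0.1123]
ft_force: [-31.9, -3.6, 7.3]
position: [0.5472, 0.0828, 0.1109]
ft_force: [-47.1, -4.4, 9.5]
```

Contact found, but at 1.4 rad the handle has to go up rather than sideways. I will grip the rod and carry it along the arc.

```bash
python3 -m crank '[{"tx":-35,"ty":0,"tz":0,"turn":0},{"tx":0,"ty":-50,"tz":0,"turn":0},{"tx":0,"ty":-30,"tz":0,"turn":0},{"tx":0,"ty":0,"tz":0,"turn":0}]' 0.1
python3 - <<'E'
from h import *
g=hop((-80,-112,0)); print(g); plan((g[0],g[1],.195,-.067,1),(g[0],g[1],.128,-.067,2))
E
```

```text
clock: 12.25
position: [0.5227, 0.085, 0.1965]
tool_rot: [-1.571, -0.005, -0.067]
ft_force: [0.9, -0.1, 0.2]
gripper_width: 0.0384
[0.56628111 0.08320728 0.        ]
[0.566 0.083 0.195] [{'tx': 43.6, 'ty': 1.5, 'tz': 1.1, 'turn': 0.0}]
[0.566 0.083 0.128] [{'tx': 0.0, 'ty': 33.5, 'tz': 0.0, 'turn': -0.0}, {'tx': 0.0, 'ty': 33.5, 'tz': 0.0, 'turn': -0.0}]
```

```bash
python3 -m crank '[{"tx":22,"ty":0,"tz":0,"turn":0},{"tx":22,"ty":0,"tz":1,"turn":0},{"tx":0,"ty":30,"tz":0,"turn":0},{"tx":0,"ty":38,"tz":0,"turn":0}]'
python3 -m crank '[{"tx":0,"ty":0,"tz":0,"turn":0},{"tx":0,"ty":0,"tz":0,"turn":0},{"tx":0,"ty":0,"tz":0,"turn":0}]' 1 25
```

```text
clock: 12.75
position: [0.5657, 0.0831, 0.1243]
tool_rot: [-1.571, -0.001, -0.067]
ft_force: [0.7, -0.4, -0.7]
gripper_width: 0.0382
clock: 13.12
position: [0.5661, 0.0831, 0.1272]
tool_rot: [-1.571, -0.003, -0.067]
ft_force: [0.4, -0.3, 0.1]
gripper_width: -0.0
```

Run:
```python
from h import *
s=optics.snapshot("scene")[:,:,::-1].copy()
big=cv2.resize(s[160:250,190:320],None,fx=6,fy=6,interpolation=cv2.INTER_CUBIC)
def m(P,col):
    for u in proj("scene",P): cv2.circle(big,tuple(((u-[190,160])*6+3).astype(int)),4,col,1)
m([hop((33-115*np.sin(1.4),y,130+115*np.cos(1.4))) for y in(-87,-112,-137)],(0,0,255))
m([hop((33,y,130)) for y in(-87,-112)],(255,0,0))
m([read_state()["position"]],(0,255,0))
cv2.imwrite("pics/lev5.png",big)
```

```text
(no output)
```

View pics/lev5.png

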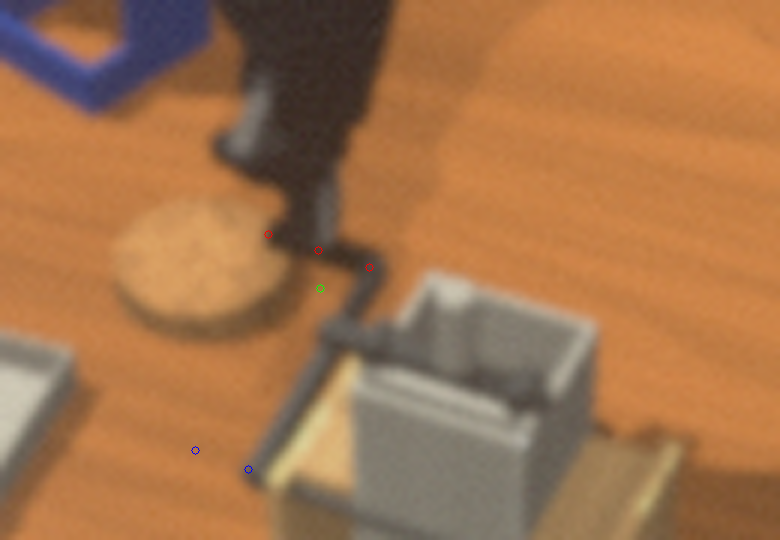

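Run:
```python
from h import *
s=read_state(); print(s["position"],s["qpos"].round(3))
for P,o in [((.6777,.0727,.2304),(214.7,203)),((.6657,.0734,.2164),(220.8,196.4)),((.5565,.0814,.1446),(239.5,195.2)),((.5661,.0831,.1272),(243.5,203))]:
    P=np.array(P); print(proj("scene",P).round(1),o, "dz+20:",proj("scene",P+[0,0,.02]).round(1),"dx-20",proj("scene",P-[.02,0,0]).round(1),"dy-20",proj("scene",P-[0,.02,0]).round(1))
```

```text
[0.56602197 0.08307167 0.12699908] [-0.083  0.014 -0.129  1.425 -0.     1.555]
[[218.6 204.1]] (214.7, 203) dz+20: [[218.  197.7]] dx-20 [[222.2 198.8]] dy-20 [[210.9 202. ]]
[[221.4 205.4]] (220.8, 196.4) dz+20: [[220.9 199.1]] dx-20 [[225.  200.2]] dy-20 [[213.9 203.3]]
[[243.5 200.3]] (239.5, 195.2) dz+20: [[243.3 194.6]] dx-20 [[246.5 195.7]] dy-20 [[236.6 198.5]]
[[242.9 207.5]] (243.5, 203) dz+20: [[242.6 202. ]] dx-20 [[245.8 202.9]] dy-20 [[236.  205.7]]
```

The shut fingertip shows up about 5–9 px higher than the projected TCP, so the fingers act roughly 20 mm higher than assumed. That would explain every miss over the rod. I go deeper and grip.

```bash
python3 -m crank '[{"tx":0,"ty":-35,"tz":0,"turn":0},{"tx":0,"ty":0,"tz":0,"turn":0},{"tx":0,"ty":0,"tz":0,"turn":0},{"tx":0,"ty":30,"tz":0,"turn":0},{"tx":0,"ty":27,"tz":0,"turn":0}]' 0 25
python3 -m crank '[{"tx":0,"ty":0,"tz":0,"turn":0},{"tx":0,"ty":0,"tz":0,"turn":0},{"tx":0,"ty":0,"tz":0,"turn":0}]' 1
```

```text
clock: 13.8
position: [0.5647, 0.0832, 0.1018]
tool_rot: [-1.571, 0.001, -0.067]
ft_force: [-0.2, -0.7, 0.0]
gripper_width: 0.0427
clock: 14.18
position: [0.5657, 0.0831, 0.1043]
tool_rot: [-1.571, -0.001, -0.067]
ft_force: [1.9, -0.5, -2.8]
gripper_width: 0.0126
```

```bash
python3 -m crank '[{"tx":3.8,"ty":-15.6,"tz":0,"turn":0},{"tx":6,"ty":-15,"tz":0,"turn":0}]'
python3 -m crank '[{"tx":8,"ty":-14,"tz":0,"turn":0},{"tx":10,"ty":-12.7,"tz":0,"turn":0},{"tx":11.5,"ty":-11.2,"tz":0,"turn":0}]'
python3 -m crank '[{"tx":13,"ty":-9.5,"tz":0,"turn":0},{"tx":14.2,"ty":-7.6,"tz":0,"turn":0},{"tx":15,"ty":-5.5,"tz":0,"turn":0}]'
python3 -m crank '[{"tx":15.7,"ty":-3.4,"tz":0,"turn":0},{"tx":10,"ty":-1,"tz":0,"turn":0}]'
python3 -m crank '[{"tx":5,"ty":0,"tz":0,"turn":0}]'
```

```text
clock: 14.42
position: [0.5751, 0.0825, 0.1355]
tool_rot: [-1.571, -0.0, -0.067]
ft_force: [4.1, -0.6, -6.8]
gripper_width: 0.0132
clock: 14.8
position: [0.6029, 0.0805, 0.1742]
tool_rot: [-1.571, 0.002, -0.067]
ft_force: [-10.3, -0.4, 5.0]
gripper_width: 0.0129
clock: 15.18
position: [0.6464, 0.0778, 0.1978]
tool_rot: [-1.571, -0.001, -0.067]
ft_force: [-7.0, -1.2, 8.5]
gripper_width: 0.0128
clock: 15.42
position: [0.6725, 0.0762, 0.2016]
tool_rot: [-1.571, -0.001, -0.067]
ft_force: [-3.3, 2.1, 0.1]
gripper_width: 0.013
clock: 15.55
position: [0.6775, 0.0758, 0.2013]
tool_rot: [-1.571, -0.002, -0.067]
ft_force: [-4.0, 1.0, 7.7]
gripper_width: 0.0129
```

```bash
for i in 1 2 3; do python3 -m crank '[{"tx":2,"ty":0,"tz":0,"turn":0}]' | sed -n '2p;4p'; done
```

```text
position: [0.6789, 0.0757, 0.2012]
ft_force: [-10.1, 0.0, 8.1]
position: [0.6791, 0.0757, 0.2011]
ft_force: [-17.3, 0.3, 9.7]
position: [0.6793, 0.0756, 0.201]
ft_force: [-27.0, -0.1, 13.0]
```

Trap is shut against its stop. I release, rise, and go to the +y side of the bolt knob with shut fingers.

```bash
python3 -m crank '[{"tx":-6,"ty":0,"tz":0,"turn":0},{"tx":0,"ty":0,"tz":0,"turn":0},{"tx":0,"ty":0,"tz":0,"turn":0},{"tx":0,"ty":-30,"tz":0,"turn":0},{"tx":0,"ty":-25,"tz":0,"turn":0}]' 0.2
python3 - <<'E'
from h import *
a=hop((19.5,40,0)); plan((*a[:2],.252,-.067,3),(*a[:2],.196,-.067,2))
E
```

```text
clock: 16.55
position: [0.6771, 0.0756, 0.2547]
tool_rot: [-1.571, -0.0, -0.067]
ft_force: [0.6, 0.5, 0.3]
gripper_width: 0.0344
[0.676 0.228 0.252] [{'tx': -3.9, 'ty': 0.9, 'tz': 50.7, 'turn': -0.0}, {'tx': -3.9, 'ty': 0.9, 'tz': 50.7, 'turn': -0.0}, {'tx': -3.9, 'ty': 0.9, 'tz': 50.7, 'turn': -0.0}]
[0.676 0.228 0.196] [{'tx': 0.0, 'ty': 28.0, 'tz': 0.0, 'turn': -0.0}, {'tx': 0.0, 'ty': 28.0, 'tz': 0.0, 'turn': -0.0}]
```

```bash
python3 -m crank '[{"tx":-4,"ty":0,"tz":51,"turn":0},{"tx":-4,"ty":1,"tz":51,"turn":0},{"tx":-4,"ty":1,"tz":51,"turn":0},{"tx":0,"ty":28,"tz":0,"turn":0},{"tx":0,"ty":28,"tz":0,"turn":0},{"tx":0,"ty":0,"tz":-15,"turn":0}]' 1
python3 -m crank '[{"tx":0,"ty":0,"tz":-9,"turn":0},{"tx":0,"ty":0,"tz":-9,"turn":0},{"tx":0,"ty":0,"tz":-9,"turn":0}]'
python3 -m crank '[{"tx":0,"ty":0,"tz":-7,"turn":0}]'
for i in 1 2 3; do python3 -m crank '[{"tx":0,"ty":0,"tz":-3,"turn":0}]' | sed -n '2p;4p'; done
```

```text
clock: 17.3
position: [0.6728, 0.2143, 0.193]
tool_rot: [-1.572, 0.004, -0.066]
ft_force: [-0.4, -0.1, 0.9]
gripper_width: -0.0001
clock: 17.68
position: [0.6731, 0.1864, 0.1973]
tool_rot: [-1.57, -0.002, -0.067]
ft_force: [0.1, 1.5, 1.4]
gripper_width: 0.0
clock: 17.8
position: [0.6724, 0.1795, 0.1967]
tool_rot: [-1.571, -0.001, -0.067]
ft_force: [0.3, 1.3, 1.4]
gripper_width: 0.0003
position: [0.672, 0.1767, 0.1962]
ft_force: [-0.3, 1.2, 1.5]
position: [0.6716, 0.1742, 0.1958]
ft_force: [0.8, 2.6, 1.0]
position: [0.6715, 0.1734, 0.196]
ft_force: [2.1, 16.7, 1.2]
```

The bolt went about 34 mm and hit its stop. Next is the scoop handle, gripped a little behind its centre for clearance from the cheeks.

Run:
```python
from h import *
p=np.array(read_state()["position"]);h=hop((-101,2,0))
a=np.array([.5515,.1988]); print(h,a)
plan((p[0],p[1]+.01,.196,-.067,1),(p[0],p[1]+.01,.252,-.067,1),(a[0],a[1],.20,1.504,9),(a[0],a[1],.06,1.504,3))
```

```text
[0.55296051 0.19835745 0.        ] [0.5515 0.1988]
[0.672 0.183 0.196] [{'tx': -0.7, 'ty': -0.0, 'tz': 10.0, 'turn': 0.01}]
[0.672 0.183 0.252] [{'tx': 0.0, 'ty': -56.0, 'tz': 0.0, 'turn': -0.0}]
[0.552 0.199 0.2  ] [{'tx': -13.4, 'ty': 5.8, 'tz': 0.8, 'turn': -1.0}, {'tx': -13.1, 'ty': 5.8, 'tz': 3.1, 'turn': -1.0}, {'tx': -12.3, 'ty': 5.8, 'tz': 5.4, 'turn': -1.0}, {'tx': -11.2, 'ty': 5.8, 'tz': 7.4, 'turn': -1.0}, {'tx': -9.8, 'ty': 5.8, 'tz': 9.3, 'turn': -1.0}, {'tx': -8.0, 'ty': 5.8, 'tz': 10.8, 'turn': -1.0}, {'tx': -6.0, 'ty': 5.8, 'tz': 12.0, 'turn': -1.0}, {'tx': -3.8, 'ty': 5.8, 'tz': 12.9, 'turn': -1.0}, {'tx': -1.5, 'ty': 5.8, 'tz': 13.4, 'turn': -1.0}]
[0.552 0.199 0.06 ] [{'tx': 0.0, 'ty': 46.7, 'tz': 0.0, 'turn': -0.0}, {'tx': 0.0, 'ty': 46.7, 'tz': 0.0, 'turn': -0.0}, {'tx': 0.0, 'ty': 46.7, 'tz': 0.0, 'turn': -0.0}]
```

```bash
python3 -m crank '[{"tx":0,"ty":0,"tz":10,"turn":0},{"tx":0,"ty":-56,"tz":0,"turn":0},{"tx":-13,"ty":3,"tz":1,"turn":-1},{"tx":-13,"ty":3,"tz":3,"turn":-1},{"tx":-12.5,"ty":3,"tz":5.5,"turn":-1},{"tx":-11,"ty":6,"tz":7.5,"turn":-1},{"tx":-10,"ty":6,"tz":9.5,"turn":-1},{"tx":-8,"ty":6,"tz":11,"turn":-1}]'
python3 -m crank '[{"tx":-6,"ty":6,"tz":12,"turn":-1},{"tx":-4,"ty":6,"tz":13,"turn":-1},{"tx":-1.5,"ty":6,"tz":13.5,"turn":-1},{"tx":0,"ty":55,"tz":0,"turn":0},{"tx":0,"ty":55,"tz":0,"turn":0},{"tx":0,"ty":20,"tz":0,"turn":0},{"tx":0,"ty":0,"tz":0,"turn":0}]' 0
python3 - <<'E'
from h import *
t=optics.snapshot("top")[:,:,::-1];s=optics.snapshot("scene")[:,:,::-1]
cv2.imwrite("pics/hd.png",np.hstack([crop("s",s,195,150,120,150,3.3),crop("t",t,160,90,120,150,3.3)]))
print(read_state()["position"],read_state()["tool_rot"])
E
```

```text
clock: 19.18
position: [0.5914, 0.192, 0.2243]
tool_rot: [-1.571, 0.001, 0.986]
ft_force: [-0.2, 0.6, -0.6]
gripper_width: 0.0001
clock: 20.05
position: [0.551, 0.1969, 0.0762]
tool_rot: [-1.569, 0.001, 1.504]
ft_force: [0.6, -0.3, 0.7]
gripper_width: 0.0426
[0.55307874 0.19716485 0.07907387] [-1.57344579e+00 -2.21815414e-04  1.50372920e+00]
```

View pics/hd.png

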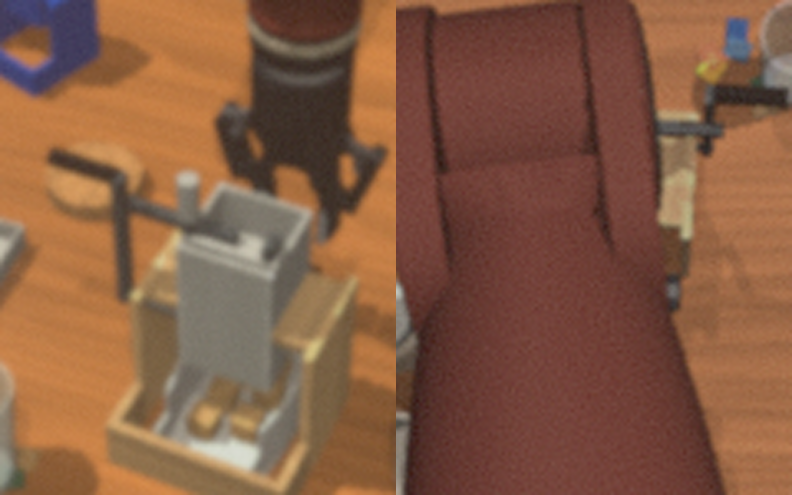

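The picture shows the lever upright with the bolt standing across it, and the gripper over the handle. I descend with force checks.

```bash
python3 -m crank '[{"tx":0,"ty":28,"tz":0,"turn":0},{"tx":0,"ty":28,"tz":0,"turn":0}]' | sed -n '2p;4p'
for i in 1 2 3; do python3 -m crank '[{"tx":0,"ty":7,"tz":0,"turn":0}]' | sed -n '2p;4p'; done
python3 -m crank '[{"tx":0,"ty":0,"tz":0,"turn":0}]' | sed -n '2p;4p'
```

```text
position: [0.5543, 0.1973, 0.0234]
ft_force: [-0.1, -0.2, -0.2]
position: [0.5522, 0.197, 0.0143]
ft_force: [0.6, 0.6, 0.1]
position: [0.5533, 0.1972, 0.0086]
ft_force: [-0.3, 0.4, 0.1]
position: [0.553, 0.1972, 0.001]
ft_force: [-0.8, 0.1, 0.1]
position: [0.5518, 0.197, -0.0001]
ft_force: [0.1, 0.2, 0.7]
```

```bash
python3 -m crank '[{"tx":0,"ty":6,"tz":0,"turn":0},{"tx":0,"ty":0,"tz":0,"turn":0}]' | sed -n '2p;4p'
python3 -m crank '[{"tx":0,"ty":0,"tz":0,"turn":0},{"tx":0,"ty":0,"tz":0,"turn":0},{"tx":0,"ty":0,"tz":0,"turn":0}]' 1 60
python3 -m crank '[{"tx":0,"ty":-4,"tz":0,"turn":0},{"tx":0,"ty":-4,"tz":0,"turn":0},{"tx":0,"ty":0,"tz":0,"turn":0}]'; python3 -c "
from h import *;print(read_state()['wrist_torque'])"
```

```text
position: [0.5514, 0.197, -0.0067]
ft_force: [0.2, 0.4, -0.1]
clock: 21.52
position: [0.5519, 0.197, -0.006]
tool_rot: [-1.571, 0.0, 1.504]
ft_force: [-0.9, 0.4, 0.8]
gripper_width: 0.017
clock: 21.9
position: [0.5519, 0.197, 0.002]
tool_rot: [-1.571, 0.0, 1.504]
ft_force: [-0.0, -1.1, -2.8]
gripper_width: 0.0173
[-0.01254047  0.22904181 -0.02007506]
```

```bash
python3 -m crank '[{"tx":0,"ty":-2,"tz":3,"turn":0},{"tx":0,"ty":-2,"tz":10,"turn":0},{"tx":0,"ty":0,"tz":20,"turn":0},{"tx":0,"ty":0,"tz":28,"turn":0},{"tx":0,"ty":0,"tz":28,"turn":0},{"tx":0,"ty":0,"tz":25,"turn":0},{"tx":0,"ty":0,"tz":18,"turn":0},{"tx":0,"ty":-5,"tz":10,"turn":0}]'
python3 -m crank '[{"tx":0,"ty":-20,"tz":3,"turn":0},{"tx":0,"ty":-30,"tz":0,"turn":0},{"tx":0,"ty":-15,"tz":0,"turn":0},{"tx":0,"ty":0,"tz":0,"turn":0}]'
python3 - <<'E'
from h import *
print(read_state()['wrist_torque'])
s=optics.snapshot("scene")[:,:,::-1].copy();t=optics.snapshot("top")[:,:,::-1].copy(); cv2.imwrite("pics/s_out.png",s);cv2.imwrite("pics/t_out.png",t)
# predicted level geometry: scoop points from tool
p=read_state()["position"]; c,q=np.cos(-.067),np.sin(-.067)
def sc(x,y,z): # scoop coords mm, grip at x=-108ish z=41 ; real z of scoop underside ~ p.z+.006
    x=x+107; return [p[0]+(c*x-q*y)/1e3,p[1]+(q*x+c*y)/1e3,p[2]+.006+z/1e3]
L=[(-43,-45,58),(-43,45,58),(20,-45,58),(20,45,58),(71,-38,0),(71,38,0)]
S=crop("s",s,190,140,130,150,4);T=crop("t",t,160,110,130,110,4)
print(proj("scene",[sc(*l) for l in L]).round(1).tolist())
for n,im,o in(("scene",S,(190,140)),("top",T,(160,110))):
    for u in proj(n,[sc(*l) for l in L]): cv2.circle(im,tuple(((u-o)*4+2).astype(int)),4,(0,0,255),1)
S=S[:440]; cv2.imwrite("pics/out.png",cv2.resize(np.hstack([S[:440,:400],T[:440,:400]]),(800,440)))
E
```

```text
clock: 22.9
position: [0.4085, 0.2066, 0.0106]
tool_rot: [-1.57, 0.0, 1.504]
ft_force: [0.9, 0.1, -2.7]
gripper_width: 0.0172
clock: 23.4
position: [0.408, 0.2069, 0.0768]
tool_rot: [-1.573, -0.0, 1.504]
ft_force: [0.6, -0.4, -3.7]
gripper_width: 0.0169
[ 0.00707801  0.20031239 -0.00234261]
[[281.7, 188.6], [312.4, 197.8], [272.2, 202.4], [303.9, 212.3], [266.4, 230.9], [292.9, 239.9]]
```

View pics/out.png

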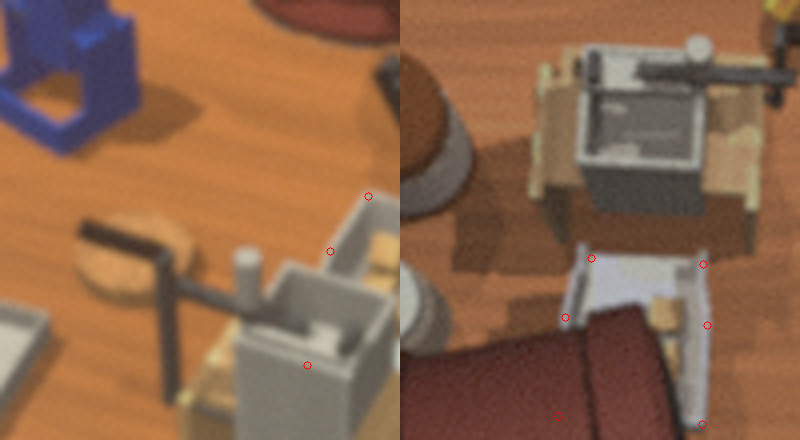

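The scoop is level and matches the predicted outline, with the cubes in a column well back from the spout. I check where the blue hopper stands before swinging to the tray.

Run:
```python
from h import *
k=.64
for n,p,z in [("stop front-left base",(290,262),0),("front base",(325,277),0),("right",(352,255),0),("rear? top",(315,195),.13),("lever end",(285,183),.16),("cork",(350,318),.01)]: print(n,ray("scene",np.array(p)*k,z).round(3))
for p in [(535,405),(592,420),(528,440)]: print("top",ray("top",np.array(p)*k,.02).round(3))
plan((.42,-.105,.08,1.60,9),start=(.408,.207,.077,1.504))
```

```text
stop front-left base [ 0.327 -0.239  0.   ]
front base [ 0.347 -0.143  0.   ]
right [ 0.255 -0.122 -0.   ]
rear? top [ 0.244 -0.207  0.13 ]
lever end [ 0.266 -0.264  0.16 ]
cork [ 0.455 -0.032  0.01 ]
top [ 0.353 -0.139  0.02 ]
top [ 0.324 -0.24   0.02 ]
top [ 0.292 -0.123  0.02 ]
[ 0.42  -0.105  0.08 ] [{'tx': -34.5, 'ty': -0.3, 'tz': -3.6, 'turn': -0.06}, {'tx': -34.5, 'ty': -0.3, 'tz': -3.3, 'turn': -0.06}, {'tx': -34.6, 'ty': -0.3, 'tz': -2.9, 'turn': -0.06}, {'tx': -34.6, 'ty': -0.3, 'tz': -2.5, 'turn': -0.06}, {'tx': -34.6, 'ty': -0.3, 'tz': -2.2, 'turn': -0.06}, {'tx': -34.6, 'ty': -0.3, 'tz': -1.8, 'turn': -0.06}, {'tx': -34.7, 'ty': -0.3, 'tz': -1.4, 'turn': -0.06}, {'tx': -34.7, 'ty': -0.3, 'tz': -1.1, 'turn': -0.06}, {'tx': -34.7, 'ty': -0.3, 'tz': -0.7, 'turn': -0.06}]
```

```bash
cat >> h.py <<'E'
TQ=(.6447,-.2344,.03)
def trayw(x,y,z): c,s=np.cos(TQ[2]),np.sin(TQ[2]); return [TQ[0]+c*x-s*y,TQ[1]+s*x+c*y,z]
def tray(name,cam="scene",z=.016):
    im=optics.snapshot(cam)[:,:,::-1].copy(); cv2.imwrite(f"pics/{name}_{cam}.png",im)
    c=np.array([(-.1,-.2),(-.1,.2),(.1,.2),(.1,-.2)]); src=proj(cam,[trayw(a,b,z) for a,b in c]).astype(np.float32)
    dst=np.array([((b+.2)*2000,(.1-a)*2000) for a,b in c],np.float32)
    w=cv2.warpPerspective(im,cv2.getPerspectiveTransform(src,dst),(800,400),flags=cv2.INTER_CUBIC); cv2.imwrite(f"pics/{name}_w.png",w)
    hs=cv2.cvtColor(cv2.GaussianBlur(w,(9,9),0),cv2.COLOR_BGR2HSV); m=((hs[...,1]>90)&(hs[...,0]<30)&(hs[...,2]>60)).astype(np.uint8)
    m[:28]=0;m[-28:]=0;m[:,:48]=0;m[:,-48:]=0
    n,_,st,ce=cv2.connectedComponentsWithStats(m)
    print([(int(100-ce[i][1]/2),int(ce[i][0]/2-200),int(st[i,4]/4)) for i in range(1,n) if st[i,4]>300]," (x,y,mm2; cube face 484+)")
E
python3 -m crank '[{"tx":-12,"ty":0,"tz":-1,"turn":0},{"tx":-25,"ty":0,"tz":-3,"turn":-0.08},{"tx":-37,"ty":0,"tz":-3,"turn":-0.08},{"tx":-45,"ty":0,"tz":-3,"turn":-0.08},{"tx":-45,"ty":0,"tz":-3,"turn":-0.08},{"tx":-45,"ty":0,"tz":-2,"turn":-0.08},{"tx":-40,"ty":5,"tz":-2,"turn":-0.08},{"tx":-30,"ty":10,"tz":-1,"turn":-0.07}]'
python3 -m crank '[{"tx":-20,"ty":15,"tz":0,"turn":0},{"tx":-10,"ty":15,"tz":0,"turn":0},{"tx":0,"ty":6,"tz":0,"turn":0},{"tx":0,"ty":0,"tz":0,"turn":0}]'
python3 -c "
from h import *
tray('a0')"
```

```text
clock: 24.5
position: [0.4173, -0.075, 0.0602]
tool_rot: [-1.571, 0.001, 1.599]
ft_force: [-0.2, 0.5, -3.0]
gripper_width: 0.0172
clock: 25.0
position: [0.4182, -0.1019, 0.0242]
tool_rot: [-1.57, -0.001, 1.6]
ft_force: [-0.3, 0.9, -3.2]
gripper_width: 0.017
[]  (x,y,mm2; cube face 484+)
```

First shake over the +y end bay.

```bash
python3 -m crank '[{"tx":0,"ty":-5,"tz":-12,"turn":0},{"tx":0,"ty":0,"tz":-25,"turn":0},{"tx":0,"ty":0,"tz":-37,"turn":0},{"tx":0,"ty":0,"tz":37,"turn":0},{"tx":0,"ty":0,"tz":25,"turn":0},{"tx":0,"ty":0,"tz":12,"turn":0},{"tx":0,"ty":0,"tz":0,"turn":0}]'
python3 - <<'E'
from h import *
tray('a1'); print(read_state()['wrist_torque'])
# oak pixels in the scoop: warp scoop plane from the scene view
def scoopview(name,dz=.030):
    im=cv2.imread(f"pics/{name}_scene.png"); p=read_state()["position"]; y=read_state()["tool_rot"][2]-np.pi/2; c,q=np.cos(y),np.sin(y)
    P=[(-45,-45),(-45,45),(75,45),(75,-45)]; z=p[2]+.006+.003+.011
    src=proj("scene",[[p[0]+(c*(a+110)-q*b)/1e3,p[1]+(q*(a+110)+c*b)/1e3,z] for a,b in P]).astype(np.float32)
    dst=np.array([((45-b)*3,(75-a)*3) for a,b in P],np.float32)
    w=cv2.warpPerspective(im,cv2.getPerspectiveTransform(src,dst),(270,360),flags=cv2.INTER_CUBIC); cv2.imwrite(f"pics/{name}_sc.png",w)
    hs=cv2.cvtColor(cv2.GaussianBlur(w,(9,9),0),cv2.COLOR_BGR2HSV); m=(hs[...,1]>80)&(hs[...,0]<30)
    for r in range(0,360,18): print(int(75-r/3),"".join("#" if m[r:r+18,cc:cc+15].mean()>.5 else "." for cc in range(0,270,15)))
scoopview('a1')
E
```

```text
clock: 25.92
position: [0.419, -0.1024, 0.0305]
tool_rot: [-1.572, 0.001, 1.6]
ft_force: [-0.4, -1.0, -1.4]
gripper_width: 0.0166
[(-1, 125, 680), (-33, 155, 734)]  (x,y,mm2; cube face 484+)
[-0.03131254  0.20792499  0.01362255]
75 ..................
69 ..................
63 ....###...........
57 ....####..........
51 ....#########.....
45 .....#########....
39 .....##########...
33 .....###########..
27 ......#.#########.
21 ......#..#########
15 ......##..########
9 ......############
3 ......############
-3 ......###..#######
-9 .......##...######
-15 ..................
-21 ..................
-27 ..................
-33 ..................
-39 ..................
```

Two cubes landed in the +y bay. I move gently to the next bay and give a smaller shake.

```bash
cat > sv.py <<'E'
from h import *
def scoopview(name):
    im=cv2.imread(f"pics/{name}_scene.png"); s=read_state(); p=s["position"]; y=s["tool_rot"][2]-np.pi/2; c,q=np.cos(y),np.sin(y)
    P=[(-45,-45),(-45,45),(75,45),(75,-45)]; z=p[2]+.020
    src=proj("scene",[[p[0]+(c*(a+110)-q*b)/1e3,p[1]+(q*(a+110)+c*b)/1e3,z] for a,b in P]).astype(np.float32)
    dst=np.array([((45-b)*3,(75-a)*3) for a,b in P],np.float32)
    w=cv2.warpPerspective(im,cv2.getPerspectiveTransform(src,dst),(270,360),flags=cv2.INTER_CUBIC); cv2.imwrite(f"pics/{name}_sc.png",w)
    hs=cv2.cvtColor(cv2.GaussianBlur(w,(9,9),0),cv2.COLOR_BGR2HSV); m=(hs[...,1]>80)&(hs[...,0]<30)
    for r in range(0,360,18): print(int(75-r/3),"".join("#" if m[r:r+18,cc:cc+15].mean()>.5 else "." for cc in range(0,270,15)))
import sys
tray(sys.argv[1]); scoopview(sys.argv[1])
E
python3 -m crank '[{"tx":-10,"ty":0,"tz":0,"turn":0},{"tx":-20,"ty":0,"tz":0,"turn":0},{"tx":-26,"ty":0,"tz":0,"turn":0},{"tx":-20,"ty":0,"tz":0,"turn":0},{"tx":-11,"ty":0,"tz":0,"turn":0},{"tx":0,"ty":0,"tz":0,"turn":0}]'
python3 -m crank '[{"tx":0,"ty":0,"tz":-10,"turn":0},{"tx":0,"ty":0,"tz":-22,"turn":0},{"tx":0,"ty":0,"tz":20,"turn":0},{"tx":0,"ty":0,"tz":12,"turn":0},{"tx":0,"ty":0,"tz":0,"turn":0}]'
python3 sv.py b1
```

```text
clock: 26.72
position: [0.4212, -0.1901, 0.0297]
tool_rot: [-1.571, -0.0, 1.599]
ft_force: [0.5, 1.1, -2.7]
gripper_width: 0.0165
clock: 27.35
position: [0.4211, -0.1894, 0.0299]
tool_rot: [-1.571, 0.0, 1.6]
ft_force: [0.7, 0.0, -2.7]
gripper_width: 0.0168
[(-1, 125, 678), (-31, 156, 651), (-77, 43, 439)]  (x,y,mm2; cube face 484+)
75 ...####...........
69 ...#####..........
63 ...######.........
57 ....#########.....
51 .....#########....
45 .....##########...
39 ......#.########..
33 .....##..########.
27 .....###.#########
21 ......############
15 .......###########
9 .......###########
3 ........#..#######
-3 ..............####
-9 ..................
-15 ..................
-21 ..................
-27 ..................
-33 ..................
-39 ..................
```

```bash
python3 -m crank '[{"tx":0,"ty":0,"tz":-12,"turn":0},{"tx":0,"ty":0,"tz":-25,"turn":0},{"tx":0,"ty":0,"tz":23,"turn":0},{"tx":0,"ty":0,"tz":14,"turn":0},{"tx":0,"ty":0,"tz":0,"turn":0}]'
python3 sv.py b2
```

```text
clock: 28.02
position: [0.4218, -0.1898, 0.0299]
tool_rot: [-1.571, 0.0, 1.599]
ft_force: [0.7, -0.4, -1.8]
gripper_width: 0.0168
[(0, 125, 685), (-15, 65, 709), (-31, 156, 650), (-80, 13, 236)]  (x,y,mm2; cube face 484+)
75 ..................
69 ..........###.....
63 .........#####....
57 .........######...
51 .........#######..
45 .....##..########.
39 .....#############
33 .....#############
27 .....#############
21 ......###..#######
15 ...........#######
9 ...............###
3 ..................
-3 ..................
-9 ..................
-15 ..................
-21 ..................
-27 ..................
-33 ..................
-39 ..................
```

One cube is in bay 2. On to bay 3.

```bash
python3 -m crank '[{"tx":-10,"ty":0,"tz":0,"turn":0},{"tx":-20,"ty":0,"tz":0,"turn":0},{"tx":-28,"ty":0,"tz":0,"turn":0},{"tx":-21,"ty":0,"tz":0,"turn":0},{"tx":-12,"ty":0,"tz":0,"turn":0},{"tx":0,"ty":0,"tz":0,"turn":0}]'
python3 -m crank '[{"tx":0,"ty":0,"tz":-12,"turn":0},{"tx":0,"ty":0,"tz":-25,"turn":0},{"tx":0,"ty":0,"tz":23,"turn":0},{"tx":0,"ty":0,"tz":14,"turn":0},{"tx":0,"ty":0,"tz":0,"turn":0}]'
python3 sv.py c1
```

```text
clock: 28.82
position: [0.4237, -0.2812, 0.0297]
tool_rot: [-1.571, -0.0, 1.599]
ft_force: [0.2, 0.2, -1.9]
gripper_width: 0.0166
clock: 29.45
position: [0.4237, -0.2804, 0.03]
tool_rot: [-1.571, 0.0, 1.599]
ft_force: [-0.6, 0.4, -1.8]
gripper_width: 0.017
[(-1, 125, 684), (-17, -53, 1572), (-15, 65, 704), (-31, 156, 658)]  (x,y,mm2; cube face 484+)
75 ..................
69 ..................
63 ....##............
57 ....#####.###.....
51 .....#########....
45 .....###########..
39 .....###########..
33 ......##########..
27 ...........#####..
21 ..................
15 ..................
9 ..................
3 ..................
-3 ..................
-9 ..................
-15 ..................
-21 ..................
-27 ..................
-33 ..................
-39 ..................
```

Two went into bay 3 and two remain. Now bay 4.

```bash
python3 -m crank '[{"tx":-10,"ty":0,"tz":0,"turn":0},{"tx":-20,"ty":0,"tz":0,"turn":0},{"tx":-28,"ty":0,"tz":0,"turn":0},{"tx":-19,"ty":0,"tz":0,"turn":0},{"tx":-10,"ty":0,"tz":0,"turn":0},{"tx":0,"ty":0,"tz":0,"turn":0}]'
python3 -m crank '[{"tx":0,"ty":0,"tz":-12,"turn":0},{"tx":0,"ty":0,"tz":-25,"turn":0},{"tx":0,"ty":0,"tz":25,"turn":0},{"tx":0,"ty":0,"tz":14,"turn":0},{"tx":0,"ty":0,"tz":0,"turn":0}]'
python3 sv.py d1
python3 -m crank '[{"tx":0,"ty":0,"tz":-12,"turn":0},{"tx":0,"ty":0,"tz":-25,"turn":0},{"tx":0,"ty":0,"tz":-33,"turn":0},{"tx":0,"ty":0,"tz":33,"turn":0},{"tx":0,"ty":0,"tz":23,"turn":0},{"tx":0,"ty":0,"tz":14,"turn":0},{"tx":0,"ty":0,"tz":0,"turn":0}]'
python3 sv.py d2
```

```text
clock: 30.25
position: [0.4265, -0.3681, 0.0297]
tool_rot: [-1.571, -0.0, 1.599]
ft_force: [0.2, -0.4, -2.5]
gripper_width: 0.0169
clock: 30.88
position: [0.4242, -0.3675, 0.03]
tool_rot: [-1.571, 0.0, 1.599]
ft_force: [-1.1, 0.5, -1.9]
gripper_width: 0.0172
[(-18, -53, 1624), (0, 125, 696), (-15, 65, 719), (-31, 156, 665), (-76, -148, 881)]  (x,y,mm2; cube face 484+)
75 ..###########...##
69 ...############..#
63 ....############..
57 ....#############.
51 ......###########.
45 ............#####.
39 ..................
33 ..................
27 ..................
21 ..................
15 ..................
9 ..................
3 ..................
-3 ..................
-9 ..................
-15 ..................
-21 ..................
-27 ..................
-33 ..................
-39 ..................
clock: 31.8
position: [0.4246, -0.3679, 0.0301]
tool_rot: [-1.571, 0.001, 1.599]
ft_force: [0.7, 0.6, -1.4]
gripper_width: 0.0171
[(47, -125, 1773), (-18, -53, 1614), (-1, 125, 693), (-15, 65, 716), (-31, 156, 661)]  (x,y,mm2; cube face 484+)
75 ................##
69 .................#
63 ..................
57 ..................
51 ..................
45 ..................
39 ..................
33 ..................
27 ..................
21 ..................
15 ..................
9 ..................
3 ..................
-3 ..................
-9 ..................
-15 ..................
-21 ..................
-27 ..................
-33 ..................
-39 ..................
```

The scoop reads empty and the counts add up to seven. I check for stacking in an enlarged view.

Run:
```python
from h import *
s=cv2.imread("pics/d2_scene.png"); cv2.imwrite("pics/final_look.png",cv2.resize(s[170:300,55:215],None,fx=4.6,fy=4.6,interpolation=cv2.INTER_CUBIC))
h=hop((-101,2,0)); print(h); plan((.4244,-.30,.10,1.6,3),(.42,.15,.10,1.504,11),(.4105,.2070,.10,1.504,2),start=(.4246,-.3679,.030,1.599))
```

```text
[0.55296051 0.19835745 0.        ]
[ 0.424 -0.3    0.1  ] [{'tx': 22.6, 'ty': -23.3, 'tz': -0.6, 'turn': -0.0}, {'tx': 22.6, 'ty': -23.3, 'tz': -0.6, 'turn': -0.0}, {'tx': 22.6, 'ty': -23.3, 'tz': -0.6, 'turn': -0.0}]
[0.42 0.15 0.1 ] [{'tx': 40.9, 'ty': -0.0, 'tz': -0.8, 'turn': 0.05}, {'tx': 40.9, 'ty': -0.0, 'tz': -0.4, 'turn': 0.05}, {'tx': 40.9, 'ty': -0.0, 'tz': -0.1, 'turn': 0.05}, {'tx': 40.9, 'ty': -0.0, 'tz': 0.3, 'turn': 0.05}, {'tx': 40.9, 'ty': -0.0, 'tz': 0.6, 'turn': 0.05}, {'tx': 40.9, 'ty': -0.0, 'tz': 1.0, 'turn': 0.05}, {'tx': 40.9, 'ty': -0.0, 'tz': 1.3, 'turn': 0.05}, {'tx': 40.9, 'ty': -0.0, 'tz': 1.7, 'turn': 0.05}, {'tx': 40.9, 'ty': -0.0, 'tz': 2.1, 'turn': 0.05}, {'tx': 40.8, 'ty': -0.0, 'tz': 2.4, 'turn': 0.05}, {'tx': 40.8, 'ty': -0.0, 'tz': 2.8, 'turn': 0.05}]
[0.41  0.207 0.1  ] [{'tx': 28.1, 'ty': -0.0, 'tz': 6.6, 'turn': 0.0}, {'tx': 28.1, 'ty': -0.0, 'tz': 6.6, 'turn': 0.0}]
```

View pics/final_look.png

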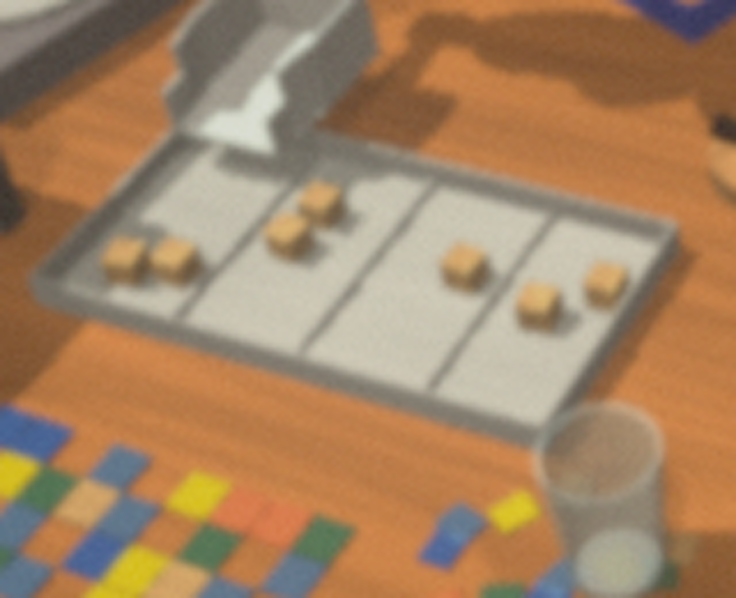

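Seven separate cubes are in one layer, 2/2/1/2 across the bays. I carry the scoop back.

```bash
python3 -m crank '[{"tx":10,"ty":-25,"tz":0,"turn":0},{"tx":25,"ty":-25,"tz":0,"turn":0},{"tx":35,"ty":-20,"tz":0,"turn":0},{"tx":45,"ty":0,"tz":0,"turn":0.05},{"tx":45,"ty":0,"tz":0,"turn":0.05},{"tx":45,"ty":0,"tz":0,"turn":0.05},{"tx":45,"ty":0,"tz":0,"turn":0.05},{"tx":45,"ty":0,"tz":0,"turn":0.05}]'
python3 -m crank '[{"tx":45,"ty":0,"tz":1,"turn":0.05},{"tx":45,"ty":0,"tz":2,"turn":0.05},{"tx":45,"ty":0,"tz":2,"turn":0.05},{"tx":45,"ty":0,"tz":2,"turn":0.05},{"tx":45,"ty":0,"tz":3,"turn":0.05},{"tx":40,"ty":0,"tz":3,"turn":0.05},{"tx":15,"ty":0,"tz":3,"turn":0},{"tx":0,"ty":0,"tz":0,"turn":0}]'
python3 -c "
from h import *
plan((.4075,.2070,.10,1.504,1),(.4075,.2070,.003,1.504,3),(.552,.1972,.003,1.504,4))"
```

```text
clock: 32.85
position: [0.4205, -0.0711, 0.1004]
tool_rot: [-1.572, 0.0, 1.556]
ft_force: [0.8, 1.4, -2.0]
gripper_width: 0.0172
clock: 33.85
position: [0.4143, 0.2085, 0.0999]
tool_rot: [-1.571, 0.0, 1.506]
ft_force: [0.4, 0.8, -1.6]
gripper_width: 0.0169
[0.408 0.207 0.1  ] [{'tx': -2.0, 'ty': -0.1, 'tz': 6.7, 'turn': 0.01}]
[0.408 0.207 0.003] [{'tx': 0.0, 'ty': 32.3, 'tz': 0.0, 'turn': -0.0}, {'tx': 0.0, 'ty': 32.3, 'tz': 0.0, 'turn': -0.0}, {'tx': 0.0, 'ty': 32.3, 'tz': 0.0, 'turn': -0.0}]
[0.552 0.197 0.003] [{'tx': -0.0, 'ty': -0.0, 'tz': -36.2, 'turn': -0.0}, {'tx': -0.0, 'ty': -0.0, 'tz': -36.2, 'turn': -0.0}, {'tx': -0.0, 'ty': -0.0, 'tz': -36.2, 'turn': -0.0}, {'tx': -0.0, 'ty': -0.0, 'tz': -36.2, 'turn': -0.0}]
```

```bash
python3 -m crank '[{"tx":-2,"ty":0,"tz":7,"turn":0},{"tx":0,"ty":40,"tz":0,"turn":0},{"tx":0,"ty":40,"tz":0,"turn":0},{"tx":0,"ty":17,"tz":0,"turn":0},{"tx":0,"ty":0,"tz":0,"turn":0},{"tx":0,"ty":0,"tz":-20,"turn":0},{"tx":0,"ty":0,"tz":-20,"turn":0},{"tx":0,"ty":0,"tz":-20,"turn":0}]'
python3 -m crank '[{"tx":0,"ty":0,"tz":-20,"turn":0},{"tx":0,"ty":0,"tz":-20,"turn":0},{"tx":0,"ty":0,"tz":-20,"turn":0},{"tx":0,"ty":0,"tz":-15,"turn":0},{"tx":0,"ty":0,"tz":-8,"turn":0},{"tx":0,"ty":0,"tz":0,"turn":0}]'
python3 -m crank '[{"tx":0,"ty":5,"tz":0,"turn":0},{"tx":0,"ty":3,"tz":0,"turn":0},{"tx":0,"ty":0,"tz":0,"turn":0}]'
```

```text
clock: 34.85
position: [0.4693, 0.2022, 0.005]
tool_rot: [-1.574, -0.0, 1.503]
ft_force: [-0.4, 0.8, -2.0]
gripper_width: 0.0171
clock: 35.6
position: [0.5507, 0.1966, 0.0038]
tool_rot: [-1.572, -0.0, 1.503]
ft_force: [-0.2, -0.3, -1.7]
gripper_width: 0.0168
clock: 35.98
position: [0.5496, 0.1968, -0.0053]
tool_rot: [-1.571, 0.0, 1.504]
ft_force: [-1.4, -0.4, 0.7]
gripper_width: 0.0169
```

Set down with the weight off the wrist. I open, rise clear, back away and check.

```bash
python3 -m crank '[{"tx":0,"ty":0,"tz":0,"turn":0},{"tx":0,"ty":0,"tz":0,"turn":0},{"tx":0,"ty":0,"tz":0,"turn":0},{"tx":0,"ty":-20,"tz":5,"turn":0},{"tx":0,"ty":-40,"tz":10,"turn":0},{"tx":0,"ty":-50,"tz":20,"turn":0},{"tx":0,"ty":-50,"tz":30,"turn":0},{"tx":0,"ty":0,"tz":40,"turn":0}]' 0
python3 -m crank '[{"tx":-50,"ty":0,"tz":0,"turn":0},{"tx":-55,"ty":0,"tz":0,"turn":0},{"tx":-55,"ty":0,"tz":0,"turn":0},{"tx":-40,"ty":0,"tz":0,"turn":0},{"tx":0,"ty":0,"tz":0,"turn":0}]'
python3 - <<'E'
from h import *
tray("f"); t=optics.snapshot("top")[:,:,::-1].copy(); cv2.imwrite("pics/f_top.png",t); o=cv2.imread("pics/top0.png")
# dark-brown handle: compare band near handle before/after
for n,im in(("before",o),("after",t)):
    r=im[160:205,195:245].astype(int); m=(r.sum(2)<230)&(r[...,2]<110); ys,xs=np.nonzero(m); print(n,len(xs),xs.mean()+195,ys.mean()+160,ys.max()+160)
s=cv2.imread("pics/f_scene.png"); o=cv2.imread("pics/scene0.png"); d=cv2.absdiff(cv2.GaussianBlur(s,(5,5),0),cv2.GaussianBlur(o,(5,5),0)).max(2)>35
n,_,st,ce=cv2.connectedComponentsWithStats(d[140:].astype(np.uint8)); print("scene changes",[(int(ce[i][0]),int(ce[i][1])+140,int(st[i,4])) for i in range(1,n) if st[i,4]>25])
d=cv2.absdiff(cv2.GaussianBlur(t,(5,5),0),cv2.GaussianBlur(cv2.imread("pics/top0.png"),(5,5),0)).max(2)>35
n,_,st,ce=cv2.connectedComponentsWithStats(d[:260].astype(np.uint8)); print("top changes",[(int(ce[i][0]),int(ce[i][1]),int(st[i,4])) for i in range(1,n) if st[i,4]>25])
print("knob home px",proj("top",hop((19.5,-35,251))),proj("scene",hop((19.5,-35,251))))
E
```

```text
clock: 36.98
position: [0.4468, 0.2041, 0.1608]
tool_rot: [-1.579, -0.002, 1.503]
ft_force: [-1.2, 0.2, -0.9]
gripper_width: 0.0426
clock: 37.6
position: [0.4317, 0.0021, 0.1562]
tool_rot: [-1.573, 0.001, 1.5]
ft_force: [0.6, 1.2, 0.5]
gripper_width: 0.0427
[(47, -125, 1802), (-17, -53, 1595), (-1, 125, 698), (-15, 65, 727), (-31, 156, 665)]  (x,y,mm2; cube face 484+)
before 851 218.4171562867215 174.15276145710928 199
after 566 217.886925795053 173.92579505300353 198
scene changes [(180, 141, 99), (225, 146, 59), (233, 145, 60), (243, 146, 123), (300, 162, 2223), (367, 142, 60), (392, 177, 4099), (357, 174, 31), (251, 206, 75), (121, 218, 188), (239, 213, 29), (270, 223, 53), (88, 227, 181), (156, 228, 90), (186, 232, 79), (172, 237, 98)]
top changes [(234, 121, 34), (215, 127, 90), (214, 137, 28), (406, 140, 166), (227, 139, 41), (214, 144, 42), (225, 145, 26), (354, 210, 10544), (199, 248, 1998)]
knob home px [[234.69756773 122.07367842]] [[251.29406068 204.18766259]]
```

```bash
python3 -c "
from h import *
print(read_state()['ft_force']); print(job.finish_job())"
```

```text
[ 0.59385206 -0.08114939  0.61217642]
the job is handed in; nothing more can be done
None
```

The job is handed in at about 38 s on the clock. Everything in the task was done, as far as my last checks can show.

**What I did:**
- I pulled the lever fully open (about 1.4 rad) and the cubes dropped into the scoop. I then gripped the handle and swung the trap shut against its stop.
- I pushed the bolt knob about 34 mm to its stop.
- I drew the scoop out level and shook the cubes into the tray bay by bay.
- I set the scoop back under the hopper and released it.

**Last checks:**
- **Tray:** after the last shake, the picture showed seven separate cubes in one layer, 2/2/1/2 across the four bays. The tray measurement after the arm backed away was unchanged.
- **Bolt:** the image changes at the end sit at the predicted pixels for the knob fully home, in both cameras.
- **Scoop:** its handle is within about 1 px of where it was found. I did not check how flat it lies beyond the weight coming off the wrist as I set it down.
- **Bystanders:** comparing start and end images showed no change at them. Large differences elsewhere I took to be the arm and its shadow, but I did not look at them closely.

**What went wrong:**
- **Lever misses:** several early attempts on the lever passed over the handle. The fingertips acted some 20–28 mm above the reported TCP height, so I corrected the depth.
- **Lever push:** one of those pushes, with the shut fingers, reached about 47 N at the wrist. I don't know whether that counts against the 40 N contact limit.

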